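Clip a relay module onto the gearbox test stand's rail

TASK

Clip the loose single-relay module onto the mounting rail, about midway in the gap between the terminal blocks and the module already fitted, facing the same way as that one: hook its fixed lip under the rail edge nearer the robot with the other end raised, then rock that end down until the sprung foot clicks under the far edge and the module sits flat on the rail. Leave the wide twin-relay module where it lies, and let go.

Things in the scene. Friction and masses are not known exactly. Their poses are not given: they have to be found in the camera images.
- relay_module: Module to fit, 0.2 kg, upright on the bench: 90 (x) x 40 (y) x 62 mm high. Origin: centre of its underside; x from lip end to foot end, z up. Grey body z 17 to 39 mm, one black relay block on it z 39 to 62, x -19 to 35, sides flush: grip across the 40 mm. Seat (face that lies on the rail) at z 17. Seated: axes along the rail's, origin at rail x 0 +-2, z 11 mm.
- lip_tip (a point): Tip of the module's rigid lip, at (-27, 0, 4) mm in relay_module. A leg, x -45 to -39, goes down from the body to z 0; from it the lip points to +x under the body. Its upper face slopes from z 10 at the leg to z 4 at the tip: the slot between lip and seat is 7 mm high at the leg, 13 mm at its mouth, 12 mm deep.
- foot_tip (a point): Nose of the sprung foot, at (33, 0, 10.5) mm in relay_module when relaxed; black, 24 mm wide, catch on top at z 11.5. It slides out along +x, up to 8.5 mm, on a light spring (2 N, 4.4 N at 6 mm). Its wedge recedes to x 38.5 at z 0, so pressing this end down on the rail edge (4 to 8 N here, twice that at mid-module) makes it snap under. Ear out to x 56.
- rail: Fixed aluminium plate 130 (x) x 310 (y) x 6 mm with a steel top-hat rail along y. Origin: centre of the plate's underside; x across, away from the robot; z up. Rail flanges: z 25 to 28 mm, free edges at x -37.5 (near, for the lip) and +37.5 (far, for the foot), hollow beneath back to x -21 and 21, down to z 6.
- gap (a point): Middle of the free gap, on top of the rail, at (0, 0, 28) mm in rail. The gap is 180 mm long, y -90 to 90 in rail: beyond it at +y a fitted module of the same kind, facing the right way; at -y white terminal blocks. Both reach at most 73 mm above the bench.
- twin_module: Bystander that must stay where it lies: similar but wide module, 90 x 76 x 62 mm, with two black relay blocks side by side. Origin: centre of its underside, axes as for relay_module.
Things that resemble listed ones, but are neither listed nor needed, are in the scene too. What is shaped like the relay_module but orange is not meant.

How it is judged:
By the outcome, as a careful person would: the job done as asked, in the order asked, and still so for the second after the job is handed in, with the robot touching nothing.
It also fails if it takes over 38 s, if anything falls off the work surface, if the arm or the gripper's body presses on something with over 40 N, if the wrist force passes 120 N, or if a joint passes its speed limit or range.

ROBOT

A 7-joint arm with a two-finger parallel gripper is mounted at the origin on the work surface. World frame = base frame: x ahead of the robot, y to its left, z up, the work surface at z = 0. Lengths are in m, angles in rad, forces in N, time in s.
With the tool pointing down it reaches from about 0.4 to 0.875 m from the base axis. Payload 6.5 kg.
Tool frame: the origin (TCP) lies midway between the tips of the shut fingers; the grasp point (between the pads) lies behind it (r.pinch_z is the z of the grasp point in the tool frame, in m); z points along the fingers, y is the direction in which the jaws open and shut (so a half turn about z gives the same grasp; the last joint's range is limited). The gripper opens to 85 mm and grips with 20 to 120 N. Pads are 22 mm wide; open, the fingers measure 114 mm over their backs; the gripper's body (76 mm by 85 mm) begins 54 mm behind the grasp point. The pads swing forward as they close: fully open they stand 13 mm farther back than shut.
Start: joints at [1.245, 0.536, -0.004, 1.538, 0.003, 1.067, -0.071], TCP at [0.167, -0.628, 0.21] pointing down, gripper open.
Joint ranges: [-2.7, 2.7], [-0.37, 2.16], [-1.27, 1.26], [0.24, 2.4], [-1.31, 4.45], [0.19, 1.91], [-2.76, 2.76]. Speed limits (rad/s): [2.39, 2.39, 3.14, 3.14, 3.14, 3.14, 3.14].

INTERFACE

Orientations are given as a unit quaternion [w, x, y, z].
In Python, from plant import r gives the robot as it stands.
- The arm moves only by the tool servo_tool, never from a script. Its argument "commands" is a list of rows, each a list of 7 numbers: the opening, from 0 (shut) to 1 (fully open), then the shift along the tool's x, y, z in m, then the turn, a rotation vector about the tool's x, y, z in rad. A call has exactly 5 rows; each row shifts and turns the commanded pose from where the row before left it, along the tool's axes as they then stand; what a row does not reach is not made up. A row lasts 1/12 s, in which the tool goes at most 41.7 mm and 7.16 degrees, less where a joint would pass 70% of its speed; a pose out of reach is approached as far as the arm can. A call is refused whole if a number of a shift passes 0.0417 or a number of a turn 0.125, either way. A call with a gripper value outside its range is refused whole. The fingers move at their own pace and stop on an object; the grip force is fixed at half the most. Time passes only in rows, so rows that do not move let the fingers close, or fill a call up. It gives the time, the measured TCP pose, the force and the opening at its end, in the units of the state.
- r.read_state(): the state, without advancing time (a new reading comes with each control period).
- r.capture(name): name is "scene" or "side" or "wrist"; returns a dict with "color" (384x512x3 uint8, red, green, blue), "range_z" (384x512 float32, m along the optical axis (not along the pixel's ray), 0 where there is no reading), "fx", "fy", "cx", "cy" (pixels), "origin" and "orientation" of the camera in the world; the wrist camera has in their place "tool_from_camera" (4x4, takes a point from camera to tool coordinates, whose origin is the TCP and whose axes are the flange's). Camera axes: x right, y down, z forward; pixel columns grow to the right and rows downward; lengths in m; the calibration is good to about 2 mm. The wrist camera is an equidistant fisheye: a pixel r from the principal point sees the ray r / f radians off the axis. A picture is of the moment at which its call begins: read the wrist's pose just before it.
- r.close_job(): hands the job in, once; it reports no verdict.
Trained networks look in a picture, given as the dict that the camera call returned (one of the last four; its "shot" number tells which), for a name from the list of things; names that differ only in an ending like _2 or _b are one class to them, and where a whole thing is asked for, a point or a joint stands for the part that bears it (a point fixed in the world has none). Each returns a list of dicts, best first, with "confidence" (0 to 1); they miss things now and then, are a little off and sometimes report something else, mostly with a low value. They report only what shows in the picture. A call takes as long as a camera call. They do not tell look-alikes from the thing itself.
- r.boxes_of(query, picture): "location" ([column, row] in pixels, amid what is visible of it).
The state is a dict: "clock": time; "joint_positions": joint angles; "dq": joint speeds; "joint_efforts": joint torques, N m; "ee_pos": TCP position; "tool_rot": TCP orientation; "ft_force": force on the tool from outside, world axes, zero at the start; "ft_torque": the same for the moment, N m; "width": finger opening in m.
Only numpy, scipy, OpenCV 4.12 (cv2) and the standard library are available. Lean on these libraries where they do the work, as an engineer would, in place of code of your own. Each camera call takes 0.05 s, during which the arm holds its last target.

## Working session

There is one attempt and no reset: what is moved stays moved. The work goes in short steps, Python scripts to look and compute and a tool call to move; the robot and the scene stay as the last step left them, time stands still between calls to the robot, and variables do not carry over. Pictures are saved under pics/ and viewed, and the job is handed in when it is done.

Besides the shell and the picture viewer there is one more tool, called after "Call:" as a command line: name --pt "numbers of a row" for each row, then --argument value for the rest. servo_tool: Moves the arm, as the interface text tells. Its arguments: {"type":"object","properties":{"commands":{"type":"array","items":{"type":"array","items":{"type":"number"}}}},"required":["commands"]}

```bash
ls; mkdir -p pics; cat > h.py <<'E'
import numpy as np, cv2
from scipy.spatial.transform import Rotation as R
from plant import r
def q2R(q): return R.from_quat([q[1],q[2],q[3],q[0]]).as_matrix()
def save(c,n,s=1.5):
    im=cv2.cvtColor(c['color'],cv2.COLOR_RGB2BGR); im=cv2.resize(im,None,fx=s,fy=s); cv2.imwrite('pics/'+n,im)
def cloud(c):
    z=c['range_z'].astype(float); v,u=np.mgrid[:z.shape[0],:z.shape[1]]
    P=np.stack([(u-c['cx'])/c['fx']*z,(v-c['cy'])/c['fy']*z,z],-1)
    W=P@q2R(c['orientation']).T+np.array(c['origin'])
    W[z==0]=np.nan
    return W
E
python3 - <<'E'
from h import *
s=r.read_state(); print(s, r.pinch_z)
import pickle
for n in ['scene','side']:
    c=r.capture(n); save(c,n+'0.png'); pickle.dump(dict(c),open(n+'0.pkl','wb'))
    print(n,c['fx'],c['cx'],c['cy'],c['origin'],c['orientation'])
    for q in ['relay_module','rail','twin_module','foot_tip','lip_tip']:
        for b in r.boxes_of(q,c): 
            u,v=b['location']; print(q,b['confidence'],b['location'],np.round(cloud(c)[int(v),int(u)],3))
E
```

```text
pics
{'clock': 0.0, 'joint_positions': array([ 1.24479811,  0.53712702, -0.00442774,  1.53888642,  0.00259982,
        1.0672869 , -0.07123056]), 'dq': array([-7.17705232e-04,  9.18953669e-04,  1.26929615e-03,  2.53484908e-04,
        5.24380322e-05, -8.25705276e-04,  4.16742043e-04]), 'joint_efforts': array([-2.17953097e-04, -5.83398628e+01,  1.04819287e+00, -2.59098583e+01,
        1.22855528e-02,  9.50797170e-03,  7.24704478e-06]), 'ee_pos': array([ 0.16677698, -0.62754861,  0.2088334 ]), 'tool_rot': array([-8.32871145e-04,  9.91572538e-01,  1.29549908e-01, -1.74670663e-04]), 'ft_force': array([ 0.80344782, -0.51518569,  0.05299631]), 'ft_torque': array([ 0.05767005, -0.03260128,  0.01869408]), 'width': 0.08538087723807096} -0.0187
scene 428.16908624769076 254.4049133520646 192.4248930361873 [1.04288692 0.52476161 0.86780876] [-0.13246924  0.29181107  0.87161995 -0.37091355]
relay_module 0.93 [223.7, 128.8] [ 0.403 -0.465  0.042]
relay_module 0.55 [212.5, 161.9] [ 0.529 -0.339  0.046]
rail 0.74 [313.8, 297.5] [0.592 0.177 0.012]
twin_module 0.79 [261.4, 176.4] [ 0.466 -0.181  0.064]
lip_tip 0.58 [221.9, 126.6] [ 0.401 -0.479  0.041]
lip_tip 0.56 [215.1, 156.9] [ 0.519 -0.335  0.062]
side 387.4895957703286 261.54444380645356 191.0193477318587 [0.19361493 0.40898059 0.67859869] [ 0.09827665 -0.24710525  0.88867911 -0.37353734]
relay_module 0.66 [307.7, 149.5] [ 0.492 -0.331  0.055]
relay_module 0.62 [370.1, 140.3] [ 0.367 -0.46   0.051]
rail 0.76 [146.2, 300.4] [0.563 0.197 0.026]
twin_module 0.97 [304.8, 196.3] [ 0.421 -0.169  0.06 ]
lip_tip 0.79 [307.6, 149.8] [ 0.492 -0.331  0.055]
lip_tip 0.63 [369.6, 144.0] [ 0.367 -0.462  0.036]
```

View pics/scene0.png

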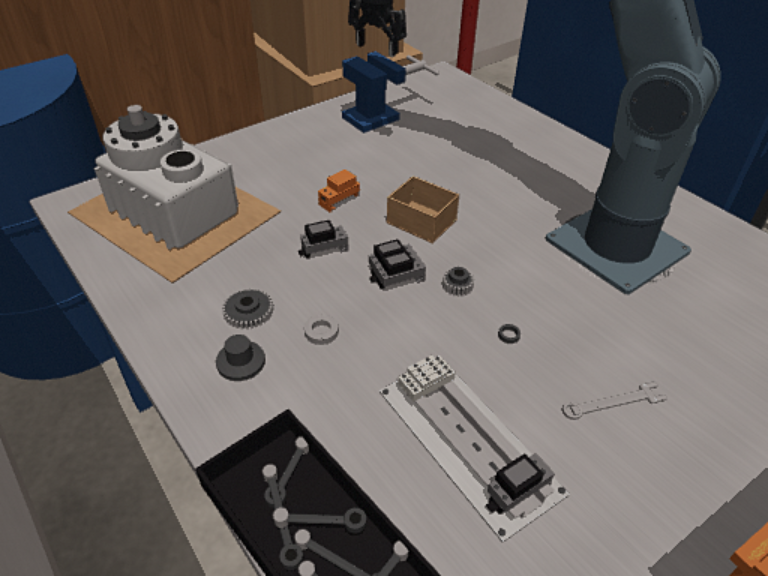

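View pics/side0.png

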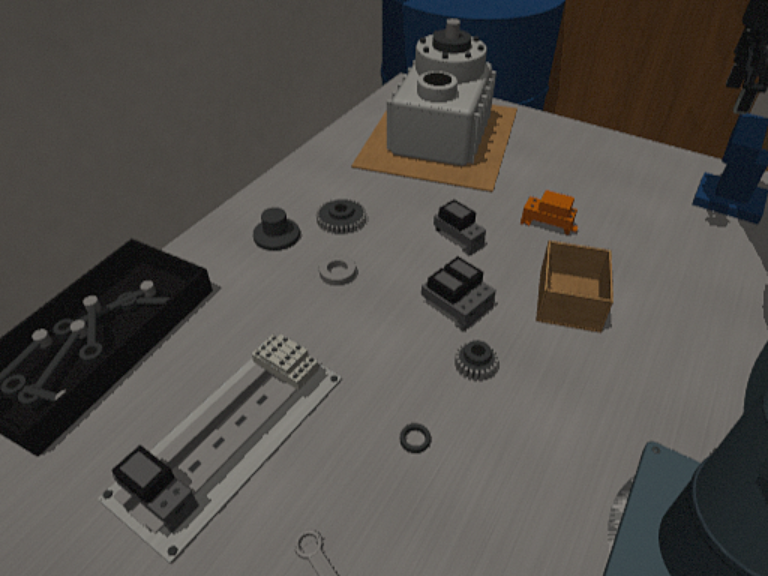

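```bash
python3 - <<'E'
import cv2
a=cv2.imread('pics/scene0.png'); b=cv2.imread('pics/side0.png')
cv2.imwrite('pics/crop1.png',cv2.resize(a[150:320,260:460],None,fx=4,fy=3.5,interpolation=cv2.INTER_CUBIC)[:600])
cv2.imwrite('pics/crop2.png',cv2.resize(b[170:320,400:600],None,fx=4,fy=4,interpolation=cv2.INTER_CUBIC))
E
```

```text
(no output)
```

View pics/crop1.png

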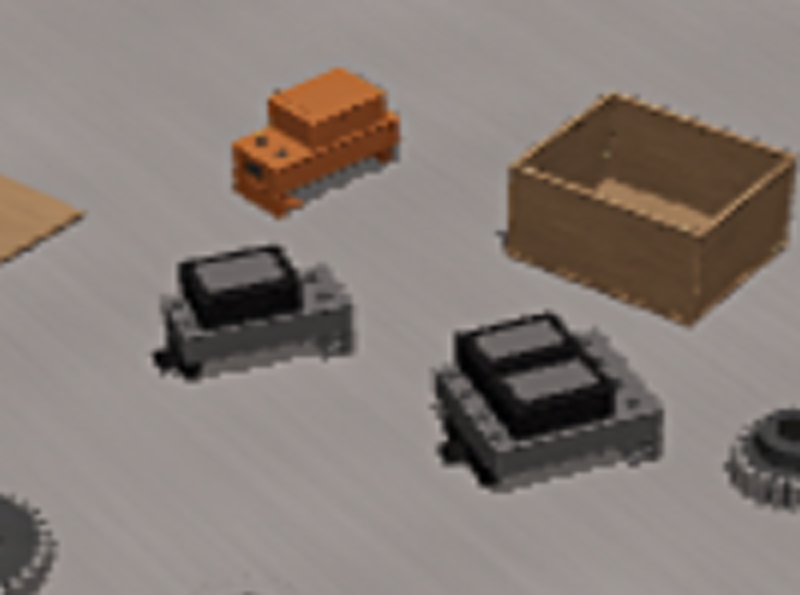

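View pics/crop2.png

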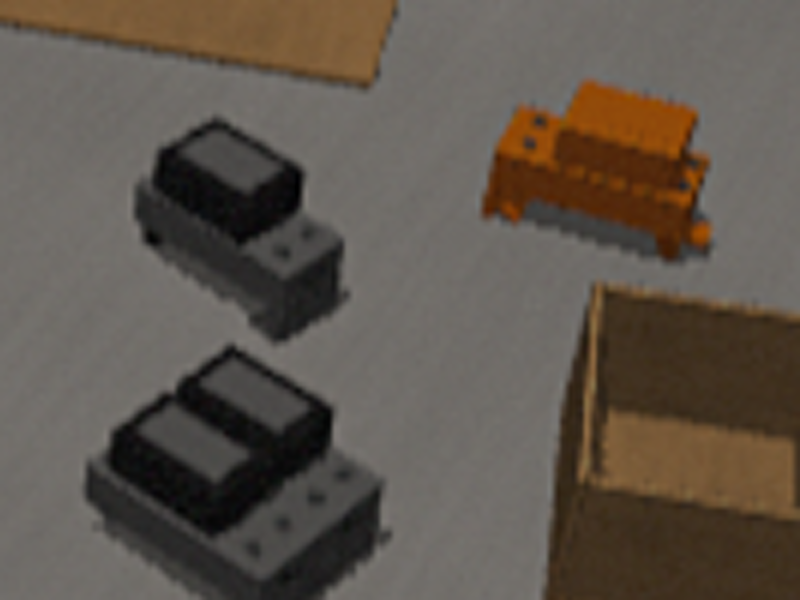

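Candidates for the relay module (unscaled scene pixels):
- Orange unit at (224,128): rejected because of its colour.
- Wide twin at (261,176): rejected because it has two blocks.
- Fitted unit at (345,320): already on the rail.
- Grey single with one black block at (212,160): this one fits, and the crops confirm it. Its black foot points away from the robot and its screw-hole lip end points toward it.

Next I fit the poses.

```bash
python3 - <<'E'
from h import *
import pickle
for n in ['scene','side']:
    c=pickle.load(open(n+'0.pkl','rb')); W=cloud(c)
    def sel(cx,cy,rad,z0,z1):
        m=(np.hypot(W[...,0]-cx,W[...,1]-cy)<rad)&(W[...,2]>z0)&(W[...,2]<z1); return W[m]
    def rect(P,t):
        rc=cv2.minAreaRect((P[:,:2]*1000).astype(np.float32)); print(n,t,len(P),np.round(rc[0],1),np.round(rc[1],1),round(rc[2],2),'medz',np.round(np.median(P[:,2])*1000,1)); return rc
    b=sel(.515,-.335,.09,-.02,.012); print('bench z',np.median(b[:,2]))
    rect(sel(.515,-.335,.075,.057,.068),'relay top')
    rect(sel(.515,-.335,.075,.025,.068),'body all')
    rect(sel(.515,-.335,.075,.035,.043),'body top')
    rect(sel(.455,-.175,.075,.057,.068),'twin top')
    # rail
    p=sel(.58,.18,.22,.024,.032); 
    rect(p,'flange'); 
    rect(sel(.58,.18,.22,.004,.009),'plate')
    P=sel(.56,.27,.09,.066,.08);rect(P,'fitted top')
    P=sel(.58,.18,.25,.035,.08);
    km=P
    print(np.round(P.min(0),3),np.round(P.max(0),3))
    # top-down height image of rail
    from collections import Counter
    H=np.zeros((420,300),np.float32)
    Q=sel(.58,.18,.25,-.01,.1)
    i=((Q[:,0]-.43)*1000).astype(int); j=((Q[:,1]+.02)*1000).astype(int)
    ok=(i>=0)&(i<300)&(j>=0)&(j<420)
    np.maximum.at(H,(j[ok],i[ok]),Q[ok,2]*1000)
    cv2.imwrite(f'pics/H{n}.png',cv2.applyColorMap(np.clip(H*3,0,255).astype(np.uint8),cv2.COLORMAP_JET))
E
```

```text
bench z 0.0017662316361956032
scene relay top 178 [ 513.4 -357.4] [50.1 54.2] 74.38 medz 63.2
scene body all 464 [ 505.2 -355.1] [50.3 91.3] 74.85 medz 46.3
scene body top 123 [ 505.7 -352.8] [46.2 90.7] 74.39 medz 40.1
scene twin top 335 [ 442.3 -205.9] [76.5 55.3] 74.66 medz 63.5
scene flange 1324 [666.7 160.5] [293.  248.6] 87.66 medz 29.1
scene plate 3577 [574.2 172.3] [415.2 435.5] 53.64 medz 6.7
scene fitted top 493 [598.1 275.7] [41.5 54.8] 88.48 medz 74.2
[0.532 0.026 0.035] [0.83  0.309 0.078]
bench z -0.0014613052071054122
side relay top 201 [ 511.3 -354.5] [40.6 53.8] 75.16 medz 60.5
side body all 584 [ 503.7 -352.3] [41.9 92.5] 75.06 medz 45.6
side body top 161 [ 503.7 -352.6] [41.4 89.6] 74.9 medz 37.8
side twin top 510 [ 439.6 -204.9] [74.5 54.3] 77.35 medz 60.6
side flange 2238 [660.9 159.7] [291.  249.6] 87.15 medz 27.0
side plate 4613 [595.1 187.8] [398.2 296.9] 19.26 medz 5.8
side fitted top 750 [595.9 275.6] [40.  57.1] 86.27 medz 72.0
[0.53  0.028 0.035] [0.829 0.317 0.076]
```

View pics/Hscene.png

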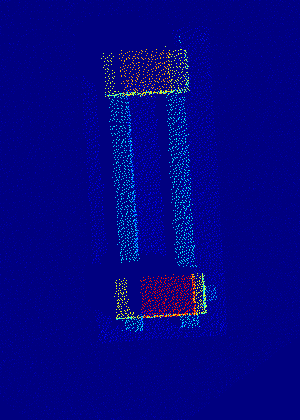

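View pics/Hside.png

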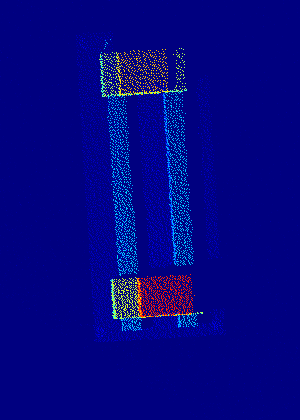

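```bash
cat >> h.py <<'E'
def railfit(W,z0=.0235,z1=.0315,bins=True):
    from scipy.optimize import minimize
    P=W.reshape(-1,3); P=P[np.isfinite(P).all(1)]
    P=P[(P[:,0]>.52)&(P[:,0]<.64)&(P[:,1]>.09)&(P[:,1]<.24)&(P[:,2]>z0)&(P[:,2]<z1)]
    best=None
    for a in np.radians(np.arange(-1,6,.1)):
        u=P[:,0]*np.cos(a)-(P[:,1]-.165)*np.sin(a)
        h,e=np.histogram(u,np.arange(.52,.64,.0007)); s=(h.astype(float)**2).sum()
        if best is None or s>best[0]: best=(s,a)
    a=best[1]
    u=P[:,0]*np.cos(a)-(P[:,1]-.165)*np.sin(a)
    m=u.mean(); lo,hi=u[u<m],u[u>m]
    q=lambda v:np.round(np.percentile(v,[1,3,97,99])*1000,1)
    return np.degrees(a),q(lo),q(hi),np.median(P[:,2])*1000,a
E
python3 - <<'E'
from h import *
import pickle
for n in ['scene','side']:
    c=pickle.load(open(n+'0.pkl','rb')); W=cloud(c)
    print(n,railfit(W))
    P=W.reshape(-1,3);P=P[np.isfinite(P).all(1)]
    # plate: z 4-9 region edges, fitted & terminal along y
    t=P[(P[:,0]>.53)&(P[:,0]<.63)&(P[:,1]>.02)&(P[:,1]<.32)&(P[:,2]>.036)&(P[:,2]<.08)]
    print('term y max',np.percentile(t[t[:,1]<.15,1],[50,95,98,99.5]),'fit y min',np.percentile(t[t[:,1]>.2,1],[.5,2,5,95]))
E
```

```text
scene (np.float64(3.4999999999999996), array([543.3, 543.9, 563.1, 563.6]), array([599.8, 600.5, 618.8, 619.5]), np.float64(29.13290950516101), np.float64(0.06108652381980152))
term y max [0.05751905 0.07474516 0.07561215 0.07618896] fit y min [0.25496829 0.25691486 0.25876211 0.29698705]
side (np.float64(3.5999999999999988), array([541.7, 542.1, 560.4, 561.2]), array([597.6, 598.3, 616.9, 617.6]), np.float64(26.9239407745564), np.float64(0.06283185307179584))
term y max [0.05738322 0.07430491 0.07517384 0.07594015] fit y min [0.2561743  0.25770095 0.25959259 0.29614036]
```

```bash
cat >> h.py <<'E'
def tgtR(yaw,tilt=0):
    # tool x along module x, tool y = -module y, tool z = -module z ; tilt: foot end up (deg)
    M=R.from_euler('z',yaw,degrees=True)*R.from_euler('y',-tilt,degrees=True)
    return M.as_matrix()@np.diag([1,-1,-1.])
def plan(p0,R0,p1,R1,n,grip,acc=None):
    """rows in tool axes, rounded, simulated with carry-over; smooth=uniform"""
    p=np.array(p0,float);Rc=np.array(R0);rows=[]
    rv=R.from_matrix(R0.T@R1).as_rotvec()
    w=np.ones(n) if acc is None else np.array(acc,float)
    w=np.cumsum(w)/w.sum()
    for k in range(n):
        pt=p0+(p1-p0)*w[k]; Rt=R0@R.from_rotvec(rv*w[k]).as_matrix()
        d=np.round(Rc.T@(pt-p),4); t=np.round(R.from_matrix(Rc.T@Rt).as_rotvec(),3)
        rows.append([grip]+[float(x)+0 for x in d]+[float(x)+0 for x in t])
        p=p+Rc@d; Rc=Rc@R.from_rotvec(t).as_matrix()
        if np.linalg.norm(d)>.0417 or np.linalg.norm(t)>.125: print('TOO BIG',k)
    for i in range(0,n,5): print(str(rows[i:i+5]).replace(' ',''))
    print('end',np.round(p,4)); return p,Rc
def cur():
    s=r.read_state(); return np.array(s['ee_pos']),q2R(s['tool_rot']),s
E
python3 - <<'E'
from h import *
import pickle
c=pickle.load(open('scene0.pkl','rb')); W=cloud(c).reshape(-1,3)
m=(W[:,2]>.09)&(W[:,0]>.1)&(W[:,0]<.8)&(W[:,1]<-.2)&(W[:,1]>-.8)
Q=W[m]; print(np.nanmin(Q,0),np.nanmax(Q,0)); 
m=Q[(Q[:,0]<.55)&(Q[:,1]>-.65)]; print(len(m), m.min(0) if len(m) else '', m.max(0) if len(m) else '')
p,Rr,s=cur()
plan(p,Rr,np.array([.5162,-.356,.13]),tgtR(-15),15,1,[.5]+[1]*11+[.8,.5,.3])
E
```

```text
[ 0.1001115  -0.79986209  0.09002703] [ 0.79998335 -0.51834133  0.37401258]
624 [ 0.13743208 -0.64975966  0.24569105] [ 0.20630022 -0.54968226  0.37401258]
[[1,0.0156,-0.0066,0.003,0.0,0.0,0.02],[1,0.0308,-0.0139,0.0061,0.0,0.0,0.04],[1,0.0302,-0.015,0.0061,0.0,0.0,0.04],[1,0.0297,-0.0163,0.0061,0.0,0.0,0.039],[1,0.0289,-0.0174,0.0061,0.0,0.0,0.04]]
[[1,0.0283,-0.0186,0.0061,0.0,0.0,0.04],[1,0.0275,-0.0196,0.006,0.0,0.0,0.04],[1,0.0266,-0.0208,0.0061,0.0,0.0,0.04],[1,0.0259,-0.0218,0.0061,0.0,0.0,0.039],[1,0.0249,-0.0228,0.0061,0.0,0.0,0.04]]
[[1,0.024,-0.0238,0.0061,0.0,0.0,0.04],[1,0.0231,-0.0247,0.0061,0.0,0.0,0.04],[1,0.0176,-0.0205,0.0048,0.0,0.0,0.032],[1,0.0106,-0.0131,0.0031,0.0,0.0,0.02],[1,0.0063,-0.0081,0.0018,0.0,0.0,0.012]]
end [ 0.5163 -0.356   0.13  ]
```

Call:
servo_tool --pt "1 0.0156 -0.0066 0.003 0 0 0.02" --pt "1 0.0308 -0.0139 0.0061 0 0 0.04" --pt "1 0.0302 -0.015 0.0061 0 0 0.04" --pt "1 0.0297 -0.0163 0.0061 0 0 0.039" --pt "1 0.0289 -0.0174 0.0061 0 0 0.04"

```text
clock: 1.02
ee_pos: [0.288, -0.5337, 0.1822]
tool_rot: [0.0, 0.999, 0.039, 0.0]
ft_force: [0.9, -1.5, 0.2]
width: 0.0856
```

Call:
servo_tool --pt "1 0.0283 -0.0186 0.0061 0 0 0.04" --pt "1 0.0275 -0.0196 0.006 0 0 0.04" --pt "1 0.0266 -0.0208 0.0061 0 0 0.04" --pt "1 0.0259 -0.0218 0.0061 0 0 0.039" --pt "1 0.0249 -0.0228 0.0061 0 0 0.04"

```text
clock: 1.43
ee_pos: [0.4214, -0.4298, 0.1518]
tool_rot: [0.0, 0.998, -0.06, 0.0]
ft_force: [-0.5, -1.1, -0.1]
width: 0.0854
```

Call:
servo_tool --pt "1 0.024 -0.0238 0.0061 0 0 0.04" --pt "1 0.0231 -0.0247 0.0061 0 0 0.04" --pt "1 0.0176 -0.0205 0.0048 0 0 0.032" --pt "1 0.0106 -0.0131 0.0031 0 0 0.02" --pt "1 0.0063 -0.0081 0.0018 0 0 0.012"

```text
clock: 1.85
ee_pos: [0.5188, -0.3529, 0.1295]
tool_rot: [-0.001, 0.992, -0.129, 0.0]
ft_force: [0.4, 0.1, 0.4]
width: 0.0858
```

```bash
cat >> h.py <<'E'
def wristcloud(c,p,Rr):
    # equidistant fisheye, range_z along axis
    z=c['range_z'].astype(float); v,u=np.mgrid[:z.shape[0],:z.shape[1]]
    x=(u-c['cx'])/c['fx']; y=(v-c['cy'])/c['fy']; th=np.hypot(x,y)
    k=np.where(th>1e-9,np.tan(np.minimum(th,1.5))/np.maximum(th,1e-9),1)
    P=np.stack([x*k*z,y*k*z,z],-1); T=np.array(c['tool_from_camera'])
    W=(P@T[:3,:3].T+T[:3,3])@Rr.T+p
    W[z==0]=np.nan
    return W
E
python3 - <<'E'
from h import *
import pickle
p,Rr,s=cur(); c=r.capture('wrist'); save(c,'w1.png'); pickle.dump((dict(c),p,Rr),open('w1.pkl','wb'))
print(s['clock'],p,R.from_matrix(tgtR(-15).T@Rr).as_rotvec(),s['joint_positions'],s['width'])
W=wristcloud(c,p,Rr).reshape(-1,3)
P=W[np.isfinite(W).all(1)]
def rect(P,t):
    rc=cv2.minAreaRect((P[:,:2]*1000).astype(np.float32)); print(t,len(P),np.round(rc[0],1),np.round(rc[1],1),round(rc[2],2),np.round(np.median(P[:,2])*1000,1))
d=np.hypot(P[:,0]-.505,P[:,1]+.353)
for a,b in[(.056,.068),(.034,.044),(-.006,.006)]:
    Q=P[(d<.06)&(P[:,2]>a)&(P[:,2]<b)]
    if len(Q)>5: rect(Q,(a,b))
E
```

```text
1.85 [ 0.51881454 -0.35290928  0.12946979] [ 0.00155588  0.00030417 -0.00253609] [ 0.50438735  0.58823755  0.03121758  1.66699004 -0.02438681  0.88685726
 -1.28428627] 0.0858268686863145
(0.056, 0.068) 3033 [ 512.4 -356.4] [40.1 54.1] 74.34 62.1
(0.034, 0.044) 1226 [ 504.7 -354.2] [40.1 90.2] 73.78 39.0
(-0.006, 0.006) 5478 [ 507.5 -353.7] [119.8 113.8] 76.51 0.0
```

View pics/w1.png

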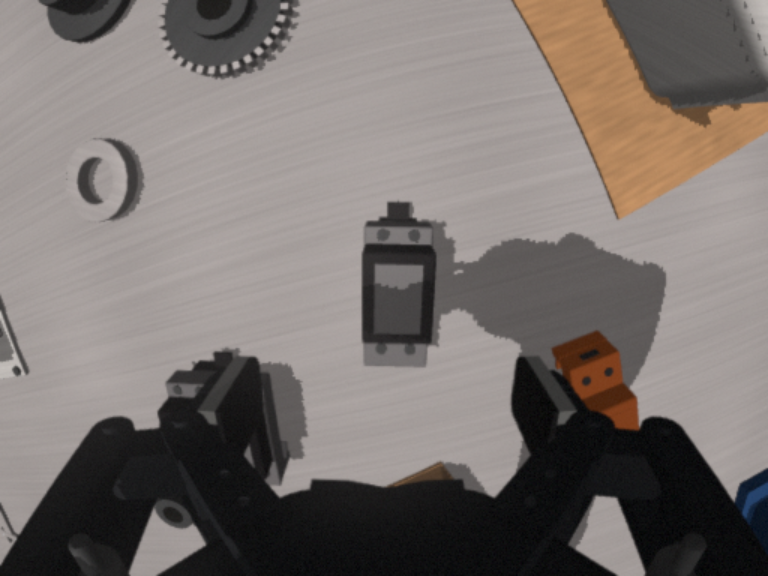

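```bash
python3 - <<'E'
from h import *
p,Rr,s=cur(); print(p,s['dq'].round(3),s['clock'])
plan(p,Rr,np.array([.5163,-.3571,.030]),tgtR(-15.5),5,1,[.8,1.2,1.2,.8,.4])
E
```

```text
[ 0.51985679 -0.35180694  0.12930793] [ 0.034 -0.016  0.003  0.018  0.004  0.005  0.07 ] 1.9
[[1,-0.0004,0.0011,0.0181,0.0,0.0,0.002],[1,-0.0006,0.0018,0.027,-0.001,0.0,0.004],[1,-0.0006,0.0016,0.0271,-0.001,-0.001,0.003],[1,-0.0003,0.0011,0.0181,0.0,0.0,0.002],[1,-0.0002,0.0006,0.009,0.0,0.0,0.001]]
end [ 0.5163 -0.3571  0.03  ]
```

Call:
servo_tool --pt "1 -0.0004 0.0011 0.018 0 0 0.002" --pt "1 -0.0006 0.0018 0.027 0 0 0.004" --pt "1 -0.0006 0.0016 0.015 0 0 0.003" --pt "1 -0.0003 0.0011 0.005 0 0 0" --pt "1 0 0 0 0 0 0"

```text
clock: 2.32
ee_pos: [0.5114, -0.3612, 0.0638]
tool_rot: [-0.0, 0.991, -0.136, -0.001]
ft_force: [0.4, 0.2, -0.3]
width: 0.0849
```

```bash
python3 - <<'E'
from h import *
p,Rr,s=cur(); print(p,s['dq'].round(3),s['clock'],s['ft_force'])
plan(p,Rr,np.array([.5163,-.3571,.030]),tgtR(-15.5),3,1)
E
```

```text
[ 0.51139706 -0.361199    0.06381351] [-0.004 -0.035 -0.003 -0.027 -0.002  0.016 -0.006] 2.3167 [ 0.44694051  0.21697427 -0.28331253]
[[1,0.0012,-0.0018,0.0113,0.0,0.001,0.0],[1,0.0013,-0.0017,0.0112,0.0,0.001,-0.001],[1,0.0012,-0.0018,0.0113,0.0,0.001,0.0]]
end [ 0.5163 -0.3571  0.03  ]
```

Call:
servo_tool --pt "1 0.001 -0.0015 0.012 0 0 0" --pt "1 0.001 -0.0015 0.012 0 0 0" --pt "1 0.001 -0.001 0.01 0 0 0" --pt "1 0 0 0 0 0 0" --pt "1 0 0 0 0 0 0"

```text
clock: 2.73
ee_pos: [0.5166, -0.3572, 0.0302]
tool_rot: [-0.0, 0.991, -0.135, -0.001]
ft_force: [0.5, 0.2, -0.6]
width: 0.0853
```

```bash
python3 - <<'E'
from h import *
p,Rr,s=cur(); print(p,s['dq'].round(3),s['clock'],s['ft_force'])
c=r.capture('wrist'); save(c,'w2.png')
W=wristcloud(c,p,Rr).reshape(-1,3)
P=W[np.isfinite(W).all(1)]
d=np.hypot(P[:,0]-.505,P[:,1]+.353)
for a,b in[(.056,.068),(.034,.044)]:
    Q=P[(d<.055)&(P[:,2]>a)&(P[:,2]<b)]
    rc=cv2.minAreaRect((Q[:,:2]*1000).astype(np.float32)); print(len(Q),rc,np.median(Q[:,2]))
p,Rr,s=cur(); print(p)
plan(p,Rr,np.array([.5163,-.3571,.030]),tgtR(-15.5),2,1)
E
```

```text
[ 0.51664362 -0.35723867  0.03021111] [ 0.004 -0.019  0.006 -0.013 -0.001  0.005  0.   ] 2.7333 [ 0.54661281  0.21544341 -0.55138093]
7270 ((512.8380126953125, -355.3028564453125), (86.49905395507812, 54.34828186035156), 74.48304748535156) 0.062006992639547766
2272 ((504.56829833984375, -353.81256103515625), (40.187618255615234, 90.67440795898438), 73.8359146118164) 0.038972411357107634
[ 0.51704286 -0.35772757  0.03090652]
[[1,-0.0004,-0.0002,0.0005,0.0,0.0,0.0],[1,-0.0005,-0.0002,0.0004,0.0,0.0,0.0]]
end [ 0.5163 -0.3571  0.03  ]
```

View pics/w2.png

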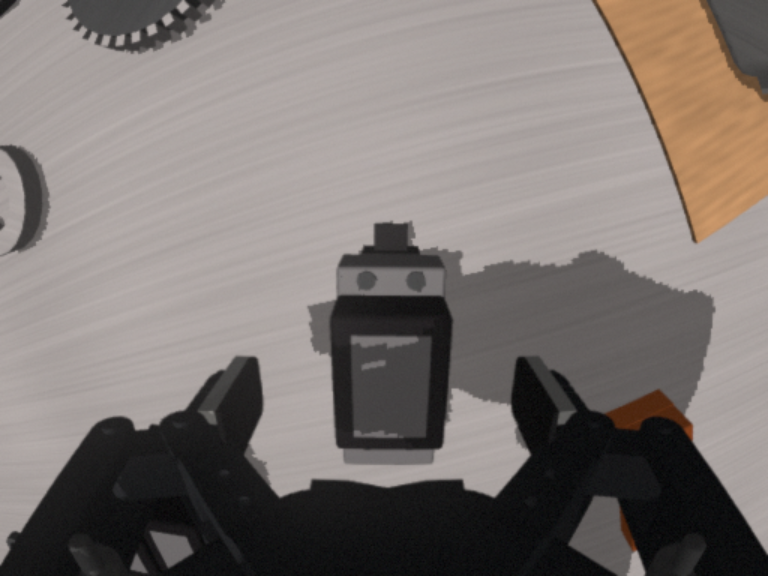

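Call:
servo_tool --pt "0.6 0 0 0 0 0 0.004" --pt "0.3 0 0 0 0 0 0" --pt "0 0 0 0 0 0 0" --pt "0 0 0 0 0 0 0" --pt "0 0 0 0 0 0 0"

```text
clock: 3.2
ee_pos: [0.5173, -0.3582, 0.0317]
tool_rot: [0.0, 0.991, -0.137, 0.0]
ft_force: [-0.2, 0.4, 4.2]
width: 0.0377
```

Call:
servo_tool --pt "0 0 0 0 0 0 0" --pt "0 0 0 0 0 0 0" --pt "0 0 0 0 0 0 0" --pt "0 0 0 0 0 0 0" --pt "0 0 0 0 0 0 0"

```text
clock: 3.62
ee_pos: [0.5173, -0.3582, 0.0317]
tool_rot: [0.0, 0.991, -0.137, 0.0]
ft_force: [-0.4, 0.3, 5.5]
width: 0.038
```

```bash
python3 - <<'E'
from h import *
p,Rr,s=cur(); print(p,s['clock'],s['ft_force'],s['width'],R.from_matrix(tgtR(-15.8).T@Rr).as_rotvec())
c=r.capture('wrist'); save(c,'w3.png')
W=wristcloud(c,p,Rr)
T=(W-p)@Rr; T=T.reshape(-1,3); T=T[np.isfinite(T).all(1)]
# module top plane in tool coords
Q=T[(abs(T[:,0])<.06)&(abs(T[:,1])<.02)&(abs(T[:,2]+.03)<.012)]
for lo,hi in [(-.036,-.026),(-.013,-.004)]:
    Q=T[(T[:,0]>-.07)&(T[:,0]<.06)&(abs(T[:,1])<.03)&(T[:,2]>lo)&(T[:,2]<hi)]
    print(lo,len(Q),np.percentile(Q,[1,50,99],axis=0).round(4))
E
```

```text
[ 0.51732896 -0.35820837  0.03167481] 3.6167 [-0.357169   0.2950269  5.5244181] 0.037969460264141 [-0.00033697  0.00100285 -0.00047925]
-0.036 7224 [[-0.0303 -0.0232 -0.0349]
 [ 0.0005 -0.0008 -0.0303]
 [ 0.0219  0.0226 -0.0272]]
-0.013 2198 [[-0.0575 -0.0203 -0.0125]
 [ 0.0239 -0.0008 -0.0073]
 [ 0.0318  0.0186 -0.0045]]
```

View pics/w3.png

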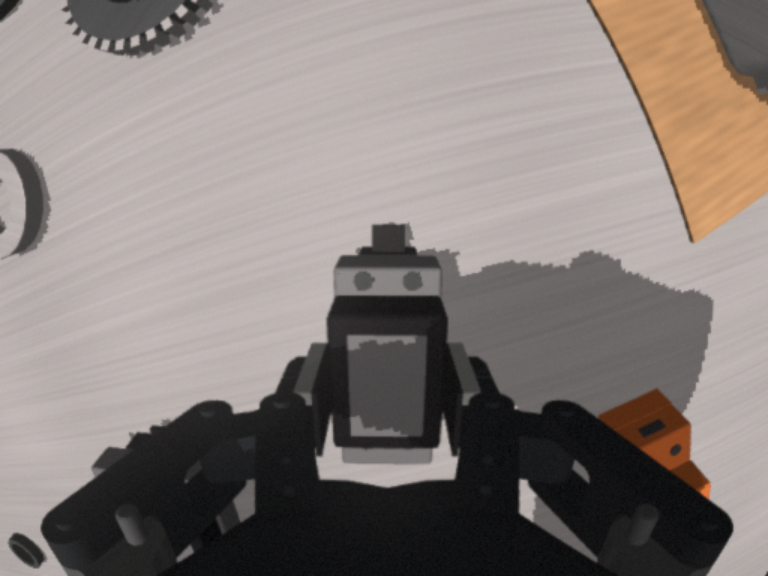

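```bash
python3 - <<'E'
from h import *
p,Rr,s=cur()
p1,R1=plan(p,Rr,np.array([.517,-.355,.17]),tgtR(-15.5),5,0,[.5,1,1.2,1.2,.8])
plan(p1,R1,np.array([.535,.166,.20]),tgtR(-3.5,10),20,0,[.4,.7]+[1]*13+[.8,.6,.4,.25,.15])
E
```

```text
[[0,-0.0001,-0.0003,-0.0147,0.0,0.0,-0.001],[0,-0.0002,-0.0006,-0.0294,0.0,0.0,-0.001],[0,-0.0003,-0.0008,-0.0354,0.0,-0.001,-0.001],[0,-0.0003,-0.0007,-0.0353,0.0,0.0,-0.001],[0,-0.0002,-0.0005,-0.0235,0.0,0.0,-0.001]]
end [ 0.517 -0.355  0.17 ]
[[0,-0.003,-0.0124,-0.0007,0.0,0.004,-0.005],[0,-0.0051,-0.0218,-0.0014,0.001,0.008,-0.009],[0,-0.007,-0.0312,-0.0019,0.001,0.01,-0.013],[0,-0.0066,-0.0313,-0.0019,0.002,0.011,-0.013],[0,-0.0062,-0.0314,-0.002,0.001,0.011,-0.012]]
[[0,-0.0057,-0.0315,-0.0019,0.001,0.01,-0.013],[0,-0.0053,-0.0315,-0.0021,0.001,0.011,-0.013],[0,-0.0049,-0.0316,-0.002,0.001,0.011,-0.013],[0,-0.0045,-0.0316,-0.002,0.001,0.01,-0.013],[0,-0.004,-0.0318,-0.0021,0.001,0.011,-0.012]]
[[0,-0.0037,-0.0317,-0.0021,0.002,0.011,-0.013],[0,-0.0031,-0.0318,-0.002,0.001,0.01,-0.013],[0,-0.0028,-0.0319,-0.0021,0.001,0.011,-0.013],[0,-0.0023,-0.0319,-0.002,0.001,0.011,-0.013],[0,-0.0019,-0.0319,-0.0021,0.001,0.01,-0.012]]
[[0,-0.0012,-0.0255,-0.0016,0.001,0.009,-0.011],[0,-0.0007,-0.0192,-0.0012,0.001,0.006,-0.007],[0,-0.0003,-0.0128,-0.0008,0.0,0.005,-0.005],[0,-0.0002,-0.008,-0.0005,0.0,0.002,-0.004],[0,-0.0001,-0.0048,-0.0003,0.001,0.002,-0.002]]
end [0.535 0.166 0.2  ]
```

Call:
servo_tool --pt "0 0 0 -0.0147 0 0 0" --pt "0 0 -0.001 -0.0294 0 0 0" --pt "0 0 -0.001 -0.0354 0 0 0" --pt "0 0 -0.001 -0.0353 0 0 0" --pt "0 0 0 -0.0235 0 0 0"

```text
clock: 4.08
ee_pos: [0.5184, -0.3551, 0.1721]
tool_rot: [0.0, 0.991, -0.137, 0.001]
ft_force: [0.8, 0.1, -1.9]
width: 0.0379
```

Call:
servo_tool --pt "0 -0.003 -0.0124 -0.0007 0 0.004 -0.005" --pt "0 -0.0051 -0.0218 -0.0014 0.001 0.008 -0.009" --pt "0 -0.007 -0.0312 -0.0019 0.001 0.01 -0.013" --pt "0 -0.0066 -0.0313 -0.0019 0.002 0.011 -0.013" --pt "0 -0.0062 -0.0314 -0.002 0.001 0.011 -0.012"

```text
clock: 4.5
ee_pos: [0.5216, -0.2217, 0.1755]
tool_rot: [0.0, 0.994, -0.111, 0.021]
ft_force: [0.8, -0.2, -3.3]
width: 0.038
```

Call:
servo_tool --pt "0 -0.0057 -0.0315 -0.0019 0.001 0.01 -0.013" --pt "0 -0.0053 -0.0315 -0.0021 0.001 0.011 -0.013" --pt "0 -0.0049 -0.0316 -0.002 0.001 0.011 -0.013" --pt "0 -0.0045 -0.0316 -0.002 0.001 0.01 -0.013" --pt "0 -0.004 -0.0318 -0.0021 0.001 0.011 -0.012"

```text
clock: 4.92
ee_pos: [0.5277, -0.0621, 0.1849]
tool_rot: [0.002, 0.996, -0.079, 0.048]
ft_force: [1.0, 0.0, -2.7]
width: 0.0378
```

Call:
servo_tool --pt "0 -0.0037 -0.0317 -0.0021 0.002 0.011 -0.013" --pt "0 -0.0031 -0.0318 -0.002 0.001 0.01 -0.013" --pt "0 -0.0028 -0.0319 -0.0021 0.001 0.011 -0.013" --pt "0 -0.0023 -0.0319 -0.002 0.001 0.011 -0.013" --pt "0 -0.0019 -0.0319 -0.0021 0.001 0.01 -0.012"

```text
clock: 5.33
ee_pos: [0.5338, 0.0974, 0.1941]
tool_rot: [0.003, 0.996, -0.047, 0.074]
ft_force: [-0.3, -0.4, -2.5]
width: 0.0379
```

Call:
servo_tool --pt "0 -0.0012 -0.0255 -0.0016 0.001 0.009 -0.011" --pt "0 -0.0007 -0.0192 -0.0012 0.001 0.006 -0.007" --pt "0 -0.0003 -0.0128 -0.0008 0 0.005 -0.005" --pt "0 0 -0.008 -0.0005 0 0.002 -0.004" --pt "0 0 -0.0048 -0.0003 0.001 0.002 -0.002"

```text
clock: 5.75
ee_pos: [0.5374, 0.1671, 0.1985]
tool_rot: [0.003, 0.996, -0.032, 0.086]
ft_force: [0.3, -0.1, -2.1]
width: 0.038
```

Call:
servo_tool --pt "0 0 0 0 0 0 0" --pt "0 0 0 0 0 0 0" --pt "0 0 0 0 0 0 0" --pt "0 0 0 0 0 0 0" --pt "0 0 0 0 0 0 0"

```text
clock: 6.17
ee_pos: [0.5386, 0.1651, 0.1995]
tool_rot: [0.003, 0.996, -0.033, 0.087]
ft_force: [-1.1, -0.2, -2.7]
width: 0.0379
```

```bash
python3 - <<'E'
from h import *
import pickle
p,Rr,s=cur(); print(p,s['clock'],s['ft_force'],s['width'],s['dq'].round(3),s['joint_positions'].round(2),R.from_matrix(tgtR(-3.5,10).T@Rr).as_rotvec())
c=r.capture('wrist'); save(c,'w4.png'); W=wristcloud(c,p,Rr); pickle.dump((dict(c),p,Rr),open('w4.pkl','wb'))
try: print(railfit(W))
except Exception as e: print(e)
P=W.reshape(-1,3);P=P[np.isfinite(P).all(1)]
t=P[(P[:,0]>.53)&(P[:,0]<.63)&(P[:,1]>.02)&(P[:,1]<.32)&(P[:,2]>.036)&(P[:,2]<.08)]
print('term y max',np.percentile(t[t[:,1]<.12,1],[50,95,98,99.5]),'fit y min',np.percentile(t[t[:,1]>.22,1],[.5,2,5,95]))
T=(P-p)@Rr
for lo,hi in [(-.036,-.026),(-.013,-.004)]:
    Q=T[(T[:,0]>-.07)&(T[:,0]<.06)&(abs(T[:,1])<.03)&(T[:,2]>lo)&(T[:,2]<hi)]
    print(lo,len(Q),np.percentile(Q,[1,50,99],axis=0).round(4))
c=r.capture('side');save(c,'s4.png');pickle.dump(dict(c),open('s4.pkl','wb'))
E
```

```text
[0.53862998 0.16505467 0.19950597] 6.1667 [-1.13715081 -0.22191317 -2.7335665 ] 0.03793779114373959 [-0.004  0.002 -0.003 -0.002 -0.001 -0.001 -0.001] [-0.31  0.32 -0.14  1.92  0.19  0.76 -2.21] [-6.32590374e-04  1.90208860e-05  5.80217878e-03]
(np.float64(3.1999999999999993), array([542.9, 543.8, 561.7, 562. ]), array([599.5, 600.6, 617.4, 618. ]), np.float64(27.97543556717835), np.float64(0.05585053606381853))
term y max [0.05587992 0.07435558 0.07546229 0.07646842] fit y min [0.25407114 0.25482233 0.25549317 0.29355714]
-0.036 7229 [[-0.03   -0.0231 -0.0347]
 [ 0.0007 -0.0008 -0.0303]
 [ 0.0221  0.0225 -0.0271]]
-0.013 2183 [[-0.057  -0.0202 -0.0123]
 [ 0.0243 -0.0009 -0.0073]
 [ 0.0321  0.0186 -0.0048]]
```

View pics/w4.png

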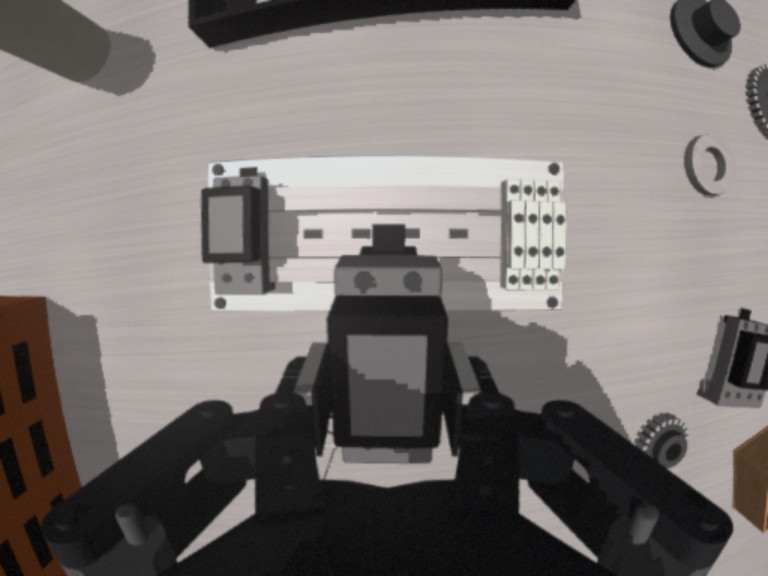

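View pics/s4.png

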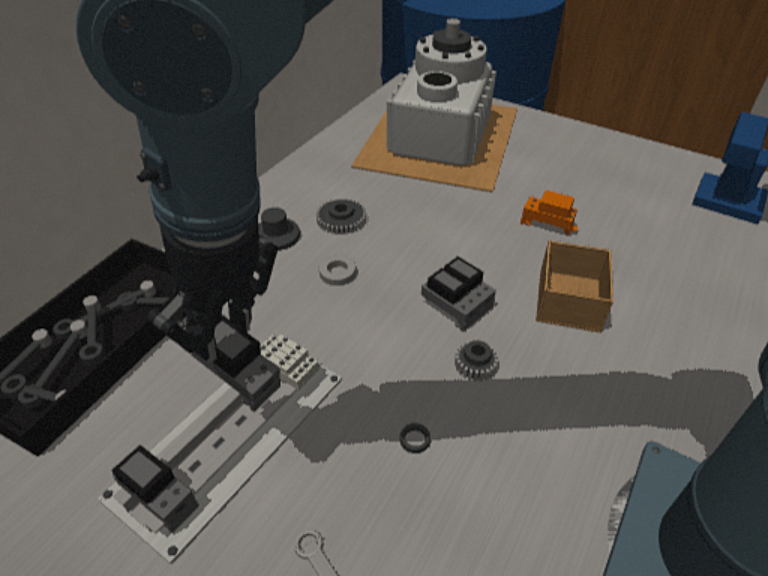

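```bash
cat >> h.py <<'E'
YAW=-3.4; G=np.array([.5815,.1655,0.]); RM=R.from_euler('z',YAW,degrees=True).as_matrix()
TM=np.array([12.9,0,31.7])/1000   # TCP in module frame
def pose(piv_mod,piv_rail,tilt,dX=0,dZ=0):
    """module point piv_mod (x,z mm) placed at rail (X,Z mm)"""
    M=R.from_euler('y',-tilt,degrees=True).as_matrix()
    o=np.array([piv_rail[0]+dX,0,piv_rail[1]+dZ])/1000-M@(np.array([piv_mod[0],0,piv_mod[1]])/1000)
    return G+RM@(o+M@TM), tgtR(YAW,tilt)
def where(p,Rr):
    M=RM.T@Rr@np.diag([1,-1,-1.]); o=RM.T@(p-G)-M@TM
    print('module origin in rail mm',(o*1000).round(1),'euler zyx',R.from_matrix(M).as_euler('zyx',degrees=True).round(2))
E
python3 - <<'E'
from h import *
p,Rr,s=cur(); print(s['clock'],p); where(p,Rr)
A=pose((-37.5,13),(-37.5,26.5),20,-22,50)
B=pose((-37.5,13),(-37.5,26.5),20,-22,0)
p1,R1=plan(p,Rr,*A,5,0,[.7,1,1,.8,.5])
p1,R1=plan(p1,R1,*B,5,0,[1,1.2,1,.5,.0001])
E
```

```text
6.2667 [0.53862386 0.16545081 0.19955203]
module origin in rail mm [-50.   -2.5 166.1] euler zyx [ -0.41 -10.01  -0.04]
[[0,0.0015,-0.0005,0.0159,0.0,0.031,-0.001],[0,0.0014,-0.0007,0.0229,0.001,0.043,-0.002],[0,0.0005,-0.0006,0.0229,0.0,0.044,-0.002],[0,-0.0005,-0.0005,0.0183,0.0,0.035,-0.001],[0,-0.0007,-0.0004,0.0114,0.0,0.021,-0.001]]
end [0.563  0.1667 0.1113]
[[0,-0.0046,0.0,0.0127,0.0,0.0,0.0],[0,-0.0055,0.0,0.0152,0.0,0.0,0.0],[0,-0.0046,0.0,0.0127,0.0,0.0,0.0],[0,-0.0023,0.0,0.0064,0.0,0.0,0.0],[0,0.0,0.0,0.0,0.0,0.0,0.0]]
end [0.563  0.1666 0.0613]
```

Call:
servo_tool --pt "0 0.0015 -0.0005 0.0159 0 0.031 -0.001" --pt "0 0.0014 -0.0007 0.0229 0.001 0.043 -0.002" --pt "0 0.0005 -0.0006 0.0229 0 0.044 -0.002" --pt "0 -0.0005 -0.0005 0.0183 0 0.035 -0.001" --pt "0 -0.0007 -0.0004 0.0114 0 0.021 -0.001"

```text
clock: 6.68
ee_pos: [0.5616, 0.1667, 0.1092]
tool_rot: [0.006, 0.985, -0.029, 0.173]
ft_force: [-0.6, 0.5, -2.5]
width: 0.0382
```

Call:
servo_tool --pt "0 0 0 0 0 0 0" --pt "0 0 0 0 0 0 0" --pt "0 0 0 0 0 0 0" --pt "0 0 0 0 0 0 0" --pt "0 0 0 0 0 0 0"

```text
clock: 7.1
ee_pos: [0.5639, 0.1673, 0.1125]
tool_rot: [0.005, 0.984, -0.029, 0.174]
ft_force: [0.1, -0.2, -2.4]
width: 0.0378
```

```bash
python3 - <<'E'
from h import *
import pickle
p,Rr,s=cur(); print(s['clock'],p,s['ft_force']); where(p,Rr)
B=pose((-37.5,13),(-37.5,26.5),20,-22,0)
p1,R1=plan(p,Rr,*B,5,0,[1,1.2,1,.5,.3])
c=r.capture('wrist'); save(c,'w5.png'); W=wristcloud(c,p,Rr)
try: print(railfit(W))
except Exception as e: print(e)
E
```

```text
7.1 [0.56390817 0.16732834 0.11250183] [ 0.11094904 -0.22103358 -2.38863092]
module origin in rail mm [-18.9   0.8  78.3] euler zyx [  0.   -20.07   0.06]
[[0,-0.0046,0.0002,0.0119,0.0,0.0,0.0],[0,-0.0055,0.0003,0.0144,-0.001,-0.001,0.0],[0,-0.0046,0.0002,0.0119,0.0,0.0,0.0],[0,-0.0023,0.0001,0.006,0.0,0.0,0.0],[0,-0.0014,0.0,0.0036,0.0,0.0,0.0]]
end [0.563  0.1666 0.0613]
(np.float64(3.399999999999999), array([543.7, 544.5, 561.4, 562.1]), array([599.7, 599.9, 617.9, 618.2]), np.float64(28.00205084261527), np.float64(0.05934119456780718))
```

View pics/w5.png

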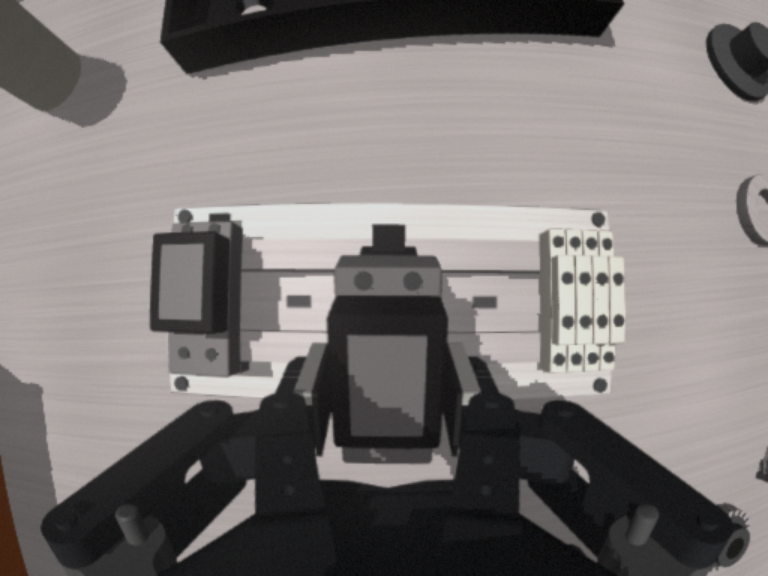

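Module is tilted, aligned with the rail and centred in the gap (rail yaw 3.4°, flange z 28.0, far edge about 618: consistent). Lower in front of the near edge.

Call:
servo_tool --pt "0 -0.0046 0.0002 0.0119 0 0 0" --pt "0 -0.0055 0.0003 0.0144 -0.001 0 0" --pt "0 -0.0046 0.0002 0.0119 0 0 0" --pt "0 -0.0023 0 0.006 0 0 0" --pt "0 -0.001 0 0.003 0 0 0"

```text
clock: 7.57
ee_pos: [0.5617, 0.1664, 0.0601]
tool_rot: [0.006, 0.984, -0.029, 0.173]
ft_force: [-0.1, 0.0, -2.3]
width: 0.0379
```

Call:
servo_tool --pt "0 0 0 0 0 0 0" --pt "0 0 0 0 0 0 0" --pt "0 0 0 0 0 0 0" --pt "0 0 0 0 0 0 0" --pt "0 0 0 0 0 0 0"

```text
clock: 7.98
ee_pos: [0.5625, 0.1666, 0.0614]
tool_rot: [0.005, 0.984, -0.029, 0.174]
ft_force: [-0.8, 0.3, -1.9]
width: 0.038
```

```bash
python3 - <<'E'
from h import *
p,Rr,s=cur(); print(s['clock'],p,s['ft_force']); where(p,Rr)
B=pose((-37.5,13),(-37.5,26.5),20,0,0)
where(*B)
p1,R1=plan(p,Rr,*B,5,0)
c=r.capture('side'); save(c,'s6.png')
im=cv2.cvtColor(c['color'],cv2.COLOR_RGB2BGR)[180:350,60:250]; cv2.imwrite('pics/s6c.png',cv2.resize(im,None,fx=3.5,fy=3.5,interpolation=cv2.INTER_CUBIC))
E
```

```text
7.9833 [0.56246753 0.16663932 0.06135636] [-0.76562363  0.29174406 -1.85162778]
module origin in rail mm [-20.3  -0.   27.2] euler zyx [ 1.000e-02 -2.003e+01 -2.000e-02]
module origin in rail mm [ 2.2  0.  27.1] euler zyx [ -0. -20.  -0.]
[[0,0.0042,0.0,0.0016,0.0,0.0,0.0],[0,0.0043,0.0,0.0015,0.0,0.0,0.0],[0,0.0042,0.0,0.0016,0.0,0.0,0.0],[0,0.0042,0.0,0.0015,0.0,0.0,0.0],[0,0.0043,0.0,0.0016,0.0,0.0,0.0]]
end [0.585  0.1653 0.0613]
```

View pics/s6c.png

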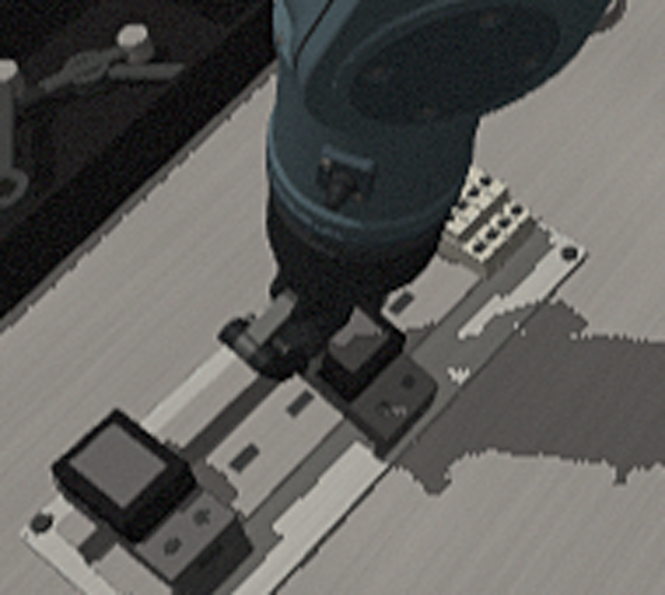

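Call:
servo_tool --pt "0 0.004 0 0.0015 0 0 0" --pt "0 0.004 0 0.0015 0 0 0" --pt "0 0.004 0 0.0015 0 0 0" --pt "0 0.003 0 0.001 0 0 0" --pt "0 0 0 0 0 0 0"

```text
clock: 8.45
ee_pos: [0.5792, 0.1654, 0.0609]
tool_rot: [0.006, 0.984, -0.029, 0.174]
ft_force: [-0.0, -0.0, -2.8]
width: 0.0381
```

```bash
python3 - <<'E'
from h import *
p,Rr,s=cur(); print(s['clock'],p,s['ft_force'],s['ft_torque']); where(p,Rr)
B=pose((-37.5,13),(-37.5,26.5),20,0,0)
p1,R1=plan(p,Rr,*B,3,0)
E
```

```text
8.45 [0.57915261 0.16537433 0.06092719] [-0.01840281 -0.04956986 -2.77433232] [ 0.04767755  0.46806759 -0.02782638]
module origin in rail mm [-3.6 -0.3 26.7] euler zyx [ -0.03 -20.03  -0.05]
[[0,0.0019,-0.0001,0.0005,0.0,0.0,0.0],[0,0.0018,-0.0001,0.0006,0.001,0.0,0.0],[0,0.0019,-0.0001,0.0005,0.0,0.0,0.0]]
end [0.585  0.1653 0.0613]
```

Call:
servo_tool --pt "0 0.002 0 0.0006 0 0 0" --pt "0 0.002 0 0.0006 0 0 0" --pt "0 0.001 0 0.0002 0 0 0" --pt "0 0 0 0 0 0 0" --pt "0 0 0 0 0 0 0"

```text
clock: 8.87
ee_pos: [0.5831, 0.1653, 0.0611]
tool_rot: [0.006, 0.984, -0.029, 0.173]
ft_force: [-0.5, 0.0, -2.8]
width: 0.038
```

```bash
python3 - <<'E'
from h import *
p,Rr,s=cur(); print(s['clock'],p,s['ft_force'],s['ft_torque']); where(p,Rr)
c=r.capture('wrist'); save(c,'w7.png');W=wristcloud(c,p,Rr);P=W.reshape(-1,3);P=P[np.isfinite(P).all(1)]
try: print(railfit(W))
except Exception as e: print(e)
T=(P-p)@Rr
for lo,hi in [(-.036,-.026),(-.013,-.004)]:
    Q=T[(T[:,0]>-.07)&(T[:,0]<.06)&(abs(T[:,1])<.03)&(T[:,2]>lo)&(T[:,2]<hi)]
    print(lo,len(Q),np.percentile(Q,[1,50,99],axis=0).round(4))
# rock: pivot interpolated
p1,R1=p,Rr
for t in (15,10,5,2.5):
    f=1-t/20
    B=pose((-37.5,13+2.5*f),(-37.2,26.5),t)
    print('tilt',t); where(*B); p1,R1=plan(p1,R1,*B,5,0)
E
```

```text
8.8667 [0.58314812 0.1652589  0.06108828] [-0.50588841  0.0181422  -2.77569804] [0.0193795  0.52930209 0.02340111]
module origin in rail mm [ 0.4 -0.2 26.9] euler zyx [  0.02 -19.97  -0.06]
(np.float64(3.799999999999999), array([543.3, 544.2, 561.4, 561.7]), array([599.4, 599.7, 617.6, 618. ]), np.float64(27.951419082571917), np.float64(0.0663225115757845))
-0.036 7226 [[-0.0301 -0.0234 -0.0349]
 [ 0.0007 -0.0009 -0.0304]
 [ 0.0221  0.0225 -0.0272]]
-0.013 2180 [[-0.057  -0.0203 -0.0124]
 [ 0.0241 -0.0009 -0.0073]
 [ 0.032   0.0185 -0.0045]]
tilt 15
module origin in rail mm [ 2.5  0.  23. ] euler zyx [ -0. -15.   0.]
[[0,0.0007,0.0,0.0011,0.0,-0.017,0.0],[0,0.0007,-0.0001,0.0011,0.0,-0.018,0.0],[0,0.0007,0.0,0.0011,0.001,-0.017,0.0],[0,0.0008,0.0,0.0011,0.0,-0.017,0.001],[0,0.0007,0.0,0.0011,0.0,-0.018,0.0]]
end [0.5883 0.1651 0.057 ]
tilt 10
module origin in rail mm [ 2.2 -0.  19. ] euler zyx [ -0. -10.  -0.]
[[0,0.0003,0.0,0.001,0.0,-0.017,0.0],[0,0.0003,0.0,0.001,0.0,-0.018,0.0],[0,0.0003,0.0,0.001,0.0,-0.017,0.0],[0,0.0003,0.0,0.001,0.0,-0.018,0.0],[0,0.0003,0.0,0.001,0.0,-0.017,0.0]]
end [0.5908 0.1649 0.0524]
tilt 5
module origin in rail mm [ 1.5  0.  14.9] euler zyx [-0. -5. -0.]
[[0,0.0003,0.0,0.001,0.0,-0.017,0.0],[0,0.0002,0.0,0.001,0.0,-0.018,0.0],[0,0.0003,0.0,0.001,0.0,-0.017,0.0],[0,0.0004,0.0,0.001,0.0,-0.018,0.0],[0,0.0003,0.0,0.001,0.0,-0.017,0.0]]
end [0.593  0.1648 0.0477]
tilt 2.5
module origin in rail mm [ 0.9 -0.  13. ] euler zyx [ 0.  -2.5  0. ]
[[0,0.0001,0.0,0.0005,0.0,-0.009,0.0],[0,0.0002,0.0,0.0005,0.0,-0.009,0.0],[0,0.0001,0.0,0.0005,0.0,-0.008,0.0],[0,0.0002,0.0,0.0005,0.0,-0.009,0.0],[0,0.0001,0.0,0.0006,0.0,-0.009,0.0]]
end [0.5939 0.1647 0.0451]
```

Call:
servo_tool --pt "0 0.0007 0 0.0011 0 -0.017 0" --pt "0 0.0007 0 0.0011 0 -0.018 0" --pt "0 0.0007 0 0.0011 0 -0.017 0" --pt "0 0.0007 0 0.0011 0 -0.017 0" --pt "0 0.0007 0 0.0011 0 -0.018 0"

```text
clock: 9.33
ee_pos: [0.588, 0.1649, 0.0569]
tool_rot: [0.004, 0.991, -0.029, 0.13]
ft_force: [-0.7, 0.2, -2.8]
width: 0.0379
```

```bash
python3 - <<'E'
from h import *
p,Rr,s=cur(); print(s['clock'],p,s['ft_force'],s['ft_torque']); where(p,Rr)
p1,R1=p,Rr
for t in (10,5):
    f=1-t/20
    B=pose((-37.5,13+2.5*f),(-37.2,26.5),t)
    print('tilt',t); where(*B); p1,R1=plan(p1,R1,*B,5,0)
E
```

```text
9.3333 [0.58799446 0.16493683 0.05687794] [-0.72816949  0.19584938 -2.77996702] [0.00349383 0.40388607 0.02357248]
module origin in rail mm [ 2.2 -0.2 22.9] euler zyx [  0.03 -14.93  -0.06]
tilt 10
module origin in rail mm [ 2.2 -0.  19. ] euler zyx [ -0. -10.  -0.]
[[0,0.0003,0.0,0.001,0.0,-0.017,0.0],[0,0.0004,-0.0001,0.001,0.0,-0.017,0.0],[0,0.0003,0.0,0.001,0.001,-0.018,0.0],[0,0.0004,0.0,0.001,0.0,-0.017,0.001],[0,0.0004,-0.0001,0.001,0.0,-0.017,0.0]]
end [0.5909 0.165  0.0524]
tilt 5
module origin in rail mm [ 1.5  0.  14.9] euler zyx [-0. -5. -0.]
[[0,0.0003,0.0,0.001,0.0,-0.017,0.0],[0,0.0002,0.0,0.001,0.0,-0.018,0.0],[0,0.0003,0.0,0.001,0.0,-0.017,0.0],[0,0.0003,0.0,0.001,0.0,-0.018,0.0],[0,0.0004,0.0,0.001,0.0,-0.017,0.0]]
end [0.5931 0.1648 0.0477]
```

Call:
servo_tool --pt "0 0.0003 0 0.001 0 -0.017 0" --pt "0 0.0003 0 0.001 0 -0.017 0" --pt "0 0.0003 0 0.001 0 -0.018 0" --pt "0 0.0003 0 0.001 0 -0.017 0" --pt "0 0.0003 0 0.001 0 -0.017 0"

```text
clock: 9.75
ee_pos: [0.5908, 0.1648, 0.0523]
tool_rot: [0.003, 0.996, -0.029, 0.087]
ft_force: [0.2, 0.3, -2.2]
width: 0.0381
```

```bash
python3 - <<'E'
from h import *
p,Rr,s=cur(); print(s['clock'],p,s['ft_force'],s['ft_torque']); where(p,Rr)
c=r.capture('wrist'); save(c,'w8.png')
W=wristcloud(c,p,Rr);P=W.reshape(-1,3);P=P[np.isfinite(P).all(1)]
T=(P-p)@Rr
for lo,hi in [(-.036,-.026),(-.013,-.004)]:
    Q=T[(T[:,0]>-.07)&(T[:,0]<.06)&(abs(T[:,1])<.03)&(T[:,2]>lo)&(T[:,2]<hi)]
    print(lo,len(Q),np.percentile(Q,[1,50,99],axis=0).round(4))
p1,R1=p,Rr
for t in (5,):
    f=1-t/20
    B=pose((-37.5,13+2.5*f),(-37.2,26.5),t)
    print('tilt',t); where(*B); p1,R1=plan(p1,R1,*B,5,0)
E
```

```text
9.75 [0.59077473 0.16479664 0.05230209] [ 0.19288391  0.34026055 -2.19173276] [0.03105751 0.29478534 0.03320768]
module origin in rail mm [ 2.1 -0.2 18.8] euler zyx [ 0.03 -9.97 -0.06]
-0.036 7214 [[-0.0301 -0.0233 -0.0348]
 [ 0.0007 -0.0009 -0.0303]
 [ 0.0221  0.0223 -0.0272]]
-0.013 2196 [[-0.057  -0.0202 -0.0124]
 [ 0.0242 -0.0009 -0.0072]
 [ 0.0321  0.0186 -0.0047]]
tilt 5
module origin in rail mm [ 1.5  0.  14.9] euler zyx [-0. -5. -0.]
[[0,0.0003,0.0,0.001,0.0,-0.017,0.0],[0,0.0003,-0.0001,0.001,0.0,-0.018,0.0],[0,0.0003,0.0,0.001,0.001,-0.017,0.0],[0,0.0003,0.0,0.0009,0.0,-0.017,0.0],[0,0.0004,-0.0001,0.001,0.0,-0.018,0.001]]
end [0.593  0.1649 0.0477]
```

View pics/w8.png

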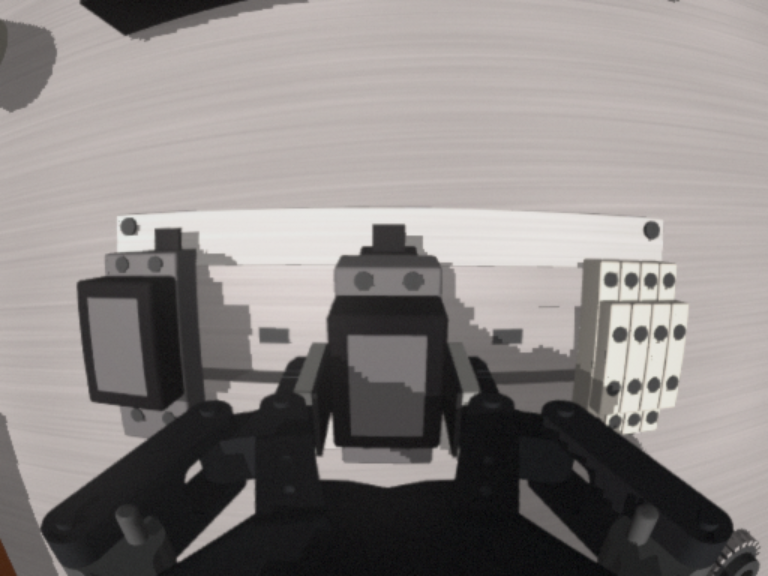

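Call:
servo_tool --pt "0 0.0003 0 0.001 0 -0.017 0" --pt "0 0.0003 0 0.001 0 -0.018 0" --pt "0 0.0003 0 0.001 0 -0.017 0" --pt "0 0.0003 0 0.001 0 -0.017 0" --pt "0 0.0003 0 0.001 0 -0.018 0"

```text
clock: 10.22
ee_pos: [0.5938, 0.1649, 0.0483]
tool_rot: [0.002, 0.999, -0.029, 0.044]
ft_force: [0.7, 0.8, 3.3]
width: 0.0381
```

```bash
python3 - <<'E'
from h import *
p,Rr,s=cur(); print(s['clock'],p,s['ft_force'],s['ft_torque']); where(p,Rr)
p1,R1=p,Rr
for pv,t in ((15,2),(15.5,0),(16,-.5)):
    B=pose((-37.5,pv),(-37.2,26.5),t)
    print('tilt',t); where(*B); p1,R1=plan(p1,R1,*B,5,0)
E
```

```text
10.2167 [0.59380608 0.16489024 0.04827076] [0.71234616 0.79819067 3.26916285] [-0.08660528 -0.2491351  -0.01919717]
module origin in rail mm [ 2.3  0.1 15.6] euler zyx [ 0.03 -5.07 -0.03]
tilt 2
module origin in rail mm [ 0.8 -0.  12.8] euler zyx [-0. -2.  0.]
[[0,0.0,0.0,0.0007,0.0,-0.011,0.0],[0,0.0,0.0,0.0006,0.0,-0.01,0.0],[0,0.0,0.0001,0.0007,0.0,-0.011,0.0],[0,0.0,0.0,0.0007,0.0,-0.011,0.0],[0,0.0,0.0,0.0006,0.0,-0.011,0.0]]
end [0.594  0.1648 0.045 ]
tilt 0
module origin in rail mm [ 0.3  0.  11. ] euler zyx [ 0.  0. -0.]
[[0,0.0001,0.0,0.0005,0.0,-0.007,0.0],[0,0.0001,0.0,0.0004,0.0,-0.007,0.0],[0,0.0002,0.0,0.0005,0.0,-0.007,0.0],[0,0.0001,0.0,0.0004,0.0,-0.007,0.0],[0,0.0001,0.0,0.0005,0.001,-0.006,0.0]]
end [0.5947 0.1647 0.0427]
tilt -0.5
module origin in rail mm [ 0.2  0.  10.2] euler zyx [-0.   0.5  0. ]
[[0,0.0,0.0,0.0002,0.0,-0.002,0.0],[0,0.0001,0.0,0.0002,0.0,-0.002,0.0],[0,0.0,0.0,0.0002,0.0,-0.002,0.0],[0,0.0,0.0,0.0001,0.0,-0.001,0.0],[0,0.0,0.0,0.0002,0.0,-0.002,0.0]]
end [0.5948 0.1647 0.0418]
```

Call:
servo_tool --pt "0 0 0 0.0007 0 -0.011 0" --pt "0 0 0 0.0007 0 -0.011 0" --pt "0 0 0 0.0007 0 -0.011 0" --pt "0 0 0 0.0007 0 -0.011 0" --pt "0 0 0 0.0007 0 -0.011 0"

```text
clock: 10.63
ee_pos: [0.5947, 0.1648, 0.0449]
tool_rot: [0.001, 0.999, -0.03, 0.018]
ft_force: [4.4, 0.5, 3.8]
width: 0.038
```

```bash
python3 - <<'E'
from h import *
p,Rr,s=cur(); print(s['clock'],p,s['ft_force'],s['ft_torque']); where(p,Rr)
p1,R1=p,Rr
for pv,t in ((15.5,0),):
    B=pose((-37.5,pv),(-37.2,26.5),t)
    print('tilt',t); where(*B); p1,R1=plan(p1,R1,*B,5,0)
E
```

```text
10.6333 [0.59474256 0.16479771 0.04488757] [4.38495489 0.49419746 3.7917641 ] [-0.06561103 -1.28620426 -0.05201842]
module origin in rail mm [ 1.5  0.1 12.8] euler zyx [ 0.01 -2.03 -0.02]
tilt 0
module origin in rail mm [ 0.3  0.  11. ] euler zyx [ 0.  0. -0.]
[[0,0.0,0.0,0.0004,0.0,-0.007,0.0],[0,-0.0001,0.0,0.0005,0.0,-0.007,0.0],[0,0.0,0.0001,0.0004,0.0,-0.007,0.0],[0,0.0,0.0,0.0004,0.0,-0.007,0.0],[0,0.0,0.0,0.0005,0.0,-0.007,0.0]]
end [0.5947 0.1647 0.0427]
```

Call:
servo_tool --pt "0 0 0 0.0005 0 -0.008 0" --pt "0 0 0 0.0005 0 -0.008 0" --pt "0 0 0 0.0005 0 -0.008 0" --pt "0 0 0 0.0005 0 -0.008 0" --pt "0 0 0 0.0005 0 -0.008 0"

```text
clock: 11.05
ee_pos: [0.5924, 0.1645, 0.0428]
tool_rot: [0.001, 1.0, -0.029, -0.004]
ft_force: [-4.9, -3.6, 20.0]
width: 0.038
```

```bash
python3 - <<'E'
from h import *
p,Rr,s=cur(); print(s['clock'],p,s['ft_force'],s['ft_torque']); where(p,Rr)
c=r.capture('wrist'); save(c,'w9.png')
W=wristcloud(c,p,Rr);P=W.reshape(-1,3);P=P[np.isfinite(P).all(1)]
for lo,hi in [(.067,.079),(.045,.055)]:
    Q=P[(abs(P[:,0]-.585)<.07)&(abs(P[:,1]-.165)<.03)&(P[:,2]>lo)&(P[:,2]<hi)]
    A=np.c_[Q[:,0]-.585,Q[:,1]-.165,np.ones(len(Q))]
    m=abs(Q[:,2]-np.median(Q[:,2]))<.004
    k=np.linalg.lstsq(A[m],Q[m,2],rcond=None)[0]; print(m.sum(),k.round(4),np.degrees(np.arctan(k[0])))
c=r.capture('side'); im=cv2.cvtColor(c['color'],cv2.COLOR_RGB2BGR)[180:350,60:250]; cv2.imwrite('pics/s9c.png',cv2.resize(im,None,fx=3.5,fy=3.5,interpolation=cv2.INTER_CUBIC))
E
```

```text
11.05 [0.59244196 0.16454941 0.04281388] [-4.94837383 -3.60088832 20.03339305] [-0.3982464   0.94496937 -0.03684503]
module origin in rail mm [-2.2 -0.4 11.2] euler zyx [ 0.02  0.49 -0.12]
7097 [-0.009  -0.0065  0.0732] -0.5158259561230001
2113 [-0.0003 -0.0056  0.0502] -0.01809724389034167
```

View pics/w9.png

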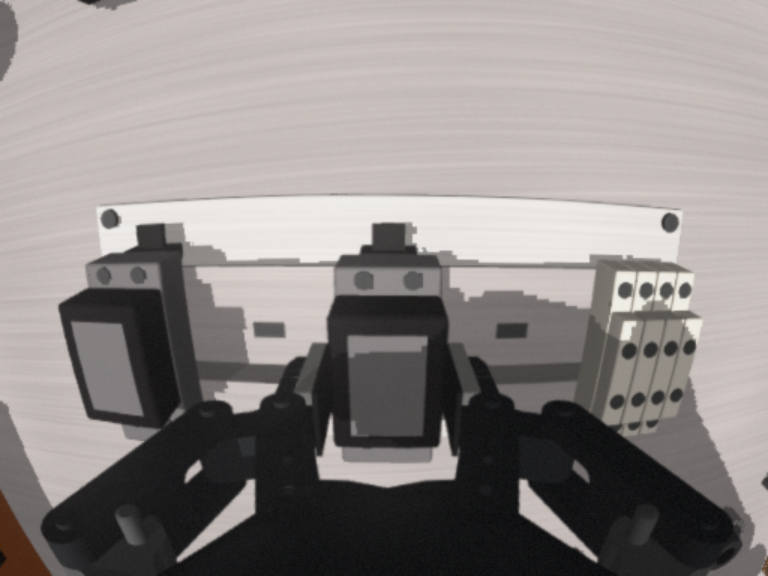

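View pics/s9c.png

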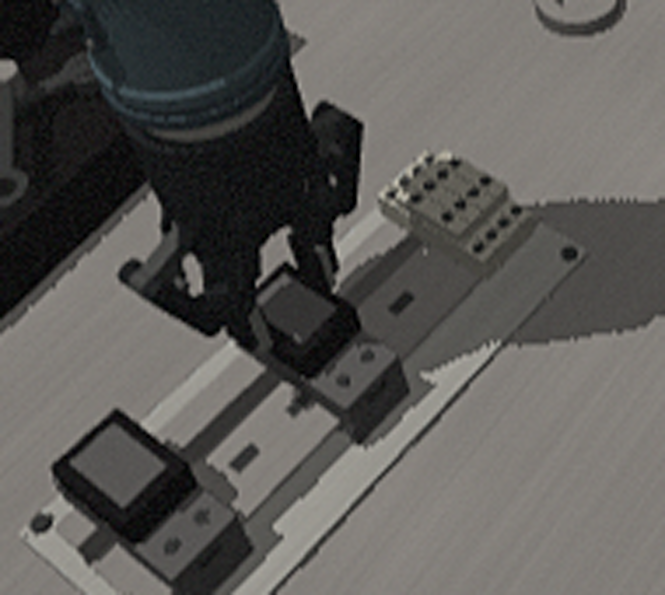

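Call:
servo_tool --pt "0 0 0 0 0 0 0" --pt "0 0 0 0 0 0 0" --pt "0 0 0 0 0 0 0" --pt "0 0 0 0 0 0 0" --pt "0 0 0 0 0 0 0"

```text
clock: 11.57
ee_pos: [0.5924, 0.1646, 0.0428]
tool_rot: [0.001, 1.0, -0.029, -0.004]
ft_force: [-3.2, -2.9, 14.9]
width: 0.0381
```

```bash
python3 - <<'E'
from h import *
p,Rr,s=cur(); print(s['clock'],p,s['ft_force'],s['ft_torque'],s['dq'].round(3)); where(p,Rr)
c=r.capture('wrist')
W=wristcloud(c,p,Rr);P=W.reshape(-1,3);P=P[np.isfinite(P).all(1)]
# compare with fitted module in rail coords
Q=(P-G)@RM*1000
for nm,yc in(('mine',0),('fitted',110)):
  for lo,hi in [(69,78),(47,53)]:
    S=Q[(abs(Q[:,1]-yc)<28)&(abs(Q[:,0])<60)&(Q[:,2]>lo)&(Q[:,2]<hi)]
    if len(S): print(nm,lo,len(S),np.percentile(S,[.5,50,99.5],axis=0).round(1).tolist())
  S=Q[(abs(Q[:,1]-yc)<13)&(Q[:,0]>45.5)&(Q[:,0]<65)&(Q[:,2]>10)&(Q[:,2]<60)]
  if len(S): print(nm,'ear',len(S),np.percentile(S,[.5,50,99.5],axis=0).round(1).tolist())
E
```

```text
11.5667 [0.59239806 0.16455669 0.04284239] [-3.20751929 -2.9277333  14.93951155] [-0.31183939  0.57938638 -0.04554079] [ 0.     0.     0.    -0.001  0.001 -0.002 -0.001]
module origin in rail mm [-2.2 -0.4 11.2] euler zyx [ 0.03  0.46 -0.12]
mine 69 7110 [[-19.6, -23.2, 69.4], [11.7, 0.6, 73.2], [33.4, 23.9, 77.2]]
mine 47 2039 [[-46.1, -19.3, 47.6], [35.9, 0.4, 50.1], [43.4, 20.4, 52.7]]
mine ear 320 [[45.5, -6.5, 19.5], [50.1, 0.5, 22.0], [54.4, 6.8, 23.7]]
fitted 69 4315 [[-17.1, 90.6, 69.2], [12.3, 107.6, 73.1], [35.9, 130.4, 74.6]]
fitted 47 1536 [[-43.1, 90.6, 47.1], [36.9, 102.9, 49.9], [46.0, 130.7, 52.8]]
fitted ear 587 [[45.5, 97.8, 13.0], [46.4, 109.5, 22.6], [56.9, 122.6, 49.7]]
```

Call:
servo_tool --pt "0 0 0 0 0 0.004 0" --pt "0 0 0 -0.0003 0 0.003 0" --pt "0 0.001 0 0 0 0 0" --pt "0 0.001 0 0 0 0 0" --pt "0 0 0 0 0 0 0"

```text
clock: 12.03
ee_pos: [0.5926, 0.1645, 0.0429]
tool_rot: [0.001, 1.0, -0.029, -0.002]
ft_force: [-8.1, -1.9, 18.0]
width: 0.038
```

```bash
cat >> h.py <<'E'
def comp(P):
    Q=(P-G)@RM*1000
    for nm,yc in(('mine',0),('fitted',110)):
      for lo,hi in [(69,78),(47,53)]:
        S=Q[(abs(Q[:,1]-yc)<28)&(abs(Q[:,0])<60)&(Q[:,2]>lo)&(Q[:,2]<hi)]
        if len(S): print(nm,lo,len(S),np.percentile(S,[.5,50,99.5],axis=0).round(1).tolist())
      S=Q[(abs(Q[:,1]-yc)<9)&(Q[:,0]>47.5)&(Q[:,0]<65)&(Q[:,2]>10)&(Q[:,2]<60)]
      if len(S): print(nm,'ear',len(S),np.percentile(S,[.5,50,99.5],axis=0).round(1).tolist())
E
python3 - <<'E'
from h import *
p,Rr,s=cur(); print(s['clock'],p,s['ft_force'],s['ft_torque']); where(p,Rr)
c=r.capture('wrist')
W=wristcloud(c,p,Rr);P=W.reshape(-1,3);P=P[np.isfinite(P).all(1)]; comp(P)
E
```

```text
12.0333 [0.59264423 0.16454082 0.04285244] [-8.05513251 -1.90281878 17.9758742 ] [-0.29151367  1.58078345  0.00674148]
module origin in rail mm [-1.9 -0.4 11.2] euler zyx [ 0.05  0.25 -0.16]
mine 69 7116 [[-19.3, -23.1, 69.6], [11.8, 0.6, 73.2], [33.5, 23.8, 77.4]]
mine 47 2086 [[-46.3, -19.2, 47.4], [36.0, 0.6, 50.1], [43.5, 20.3, 52.6]]
mine ear 265 [[47.6, -6.4, 18.5], [51.1, -0.1, 22.0], [54.5, 6.8, 23.7]]
fitted 69 4321 [[-16.8, 90.7, 69.2], [12.4, 107.5, 73.1], [36.0, 130.4, 74.7]]
fitted 47 1544 [[-42.8, 90.6, 47.0], [36.9, 102.7, 50.0], [46.0, 130.8, 52.9]]
fitted ear 265 [[47.6, 103.5, 17.7], [52.5, 109.9, 21.9], [56.9, 118.2, 23.6]]
```

Call:
servo_tool --pt "0 0 0 -0.0005 0 0.002 0" --pt "0 0 0 -0.0005 0 0.002 0" --pt "0 0 0 0 0 0 0" --pt "0 0 0 0 0 0 0" --pt "0 0 0 0 0 0 0"

```text
clock: 12.5
ee_pos: [0.5927, 0.1646, 0.0429]
tool_rot: [0.001, 1.0, -0.029, -0.0]
ft_force: [-4.4, -1.0, 10.1]
width: 0.0382
```

```bash
python3 - <<'E'
from h import *
p,Rr,s=cur(); print(s['clock'],p,s['ft_force'],s['ft_torque']); where(p,Rr)
E
```

```text
12.5 [0.59266752 0.16455523 0.04289091] [-4.35081704 -0.97233097 10.05073328] [-0.10635696  0.7717566  -0.08442544]
module origin in rail mm [-1.7 -0.4 11.2] euler zyx [ 0.06  0.01 -0.14]
```

Call:
servo_tool --pt "0 0 0 -0.001 0 0 0" --pt "0 0.001 0 -0.0005 0 0 0" --pt "0 0.001 0 0 0 0 0" --pt "0 0 0 0 0 0 0" --pt "0 0 0 0 0 0 0"

```text
clock: 12.92
ee_pos: [0.5962, 0.1641, 0.0437]
tool_rot: [0.001, 1.0, -0.029, 0.001]
ft_force: [-1.3, -0.4, -2.2]
width: 0.0382
```

```bash
python3 - <<'E'
from h import *
p,Rr,s=cur(); print(s['clock'],p,s['ft_force'],s['ft_torque']); where(p,Rr)
c=r.capture('wrist')
W=wristcloud(c,p,Rr);P=W.reshape(-1,3);P=P[np.isfinite(P).all(1)]; comp(P)
E
```

```text
12.9167 [0.5961566  0.16413529 0.04371123] [-1.31670276 -0.41550789 -2.18973812] [-0.0010301   0.2536963   0.03625433]
module origin in rail mm [ 1.9 -0.6 12. ] euler zyx [ 0.03 -0.14 -0.11]
mine 69 7137 [[-16.0, -23.0, 69.7], [15.2, 0.4, 73.9], [36.9, 23.5, 77.4]]
mine 47 2038 [[-42.6, -19.5, 47.7], [39.5, 0.4, 50.9], [46.9, 19.9, 52.8]]
mine ear 362 [[47.6, -6.7, 21.0], [52.8, 0.3, 22.8], [57.9, 6.7, 24.2]]
fitted 69 4213 [[-17.0, 90.6, 69.2], [12.5, 107.7, 73.1], [36.1, 130.2, 74.6]]
fitted 47 1412 [[-41.8, 90.5, 47.1], [37.6, 102.8, 50.0], [46.1, 130.3, 52.9]]
fitted ear 258 [[47.5, 103.2, 17.8], [52.3, 109.9, 21.9], [57.0, 118.3, 23.6]]
```

Call:
servo_tool --pt "0 -0.0007 0 0 0 0 0" --pt "0 -0.0007 0 0.0004 0 0 0" --pt "0 0 0 0.0005 0 -0.002 0" --pt "0 0 0 0 0 0 0" --pt "0 0 0 0 0 0 0"

```text
clock: 13.38
ee_pos: [0.596, 0.1645, 0.0437]
tool_rot: [0.001, 1.0, -0.03, 0.001]
ft_force: [0.4, -0.4, -2.1]
width: 0.0383
```

```bash
python3 - <<'E'
from h import *
p,Rr,s=cur(); print(s['clock'],p,s['ft_force'],s['ft_torque']); where(p,Rr)
c=r.capture('wrist')
W=wristcloud(c,p,Rr);P=W.reshape(-1,3);P=P[np.isfinite(P).all(1)]; comp(P)
E
```

```text
13.3833 [0.59604885 0.16454359 0.04368343] [ 0.3622373  -0.3514595  -2.05594955] [0.03299817 0.04016486 0.02376062]
module origin in rail mm [ 1.8 -0.1 11.9] euler zyx [ 0.02 -0.17 -0.05]
mine 69 7110 [[-16.1, -22.7, 69.8], [15.0, 0.8, 73.9], [36.7, 23.7, 77.1]]
mine 47 2050 [[-42.9, -19.1, 47.5], [39.4, 0.8, 50.8], [46.8, 20.4, 52.9]]
mine ear 377 [[47.5, -6.3, 18.7], [53.2, 0.1, 22.9], [57.9, 7.1, 24.4]]
fitted 69 4228 [[-17.1, 90.8, 69.3], [12.4, 107.7, 73.1], [36.1, 130.4, 74.6]]
fitted 47 1412 [[-42.3, 90.5, 47.1], [37.6, 102.8, 50.0], [46.1, 130.6, 52.9]]
fitted ear 263 [[47.6, 103.4, 17.7], [52.5, 109.9, 21.9], [57.0, 117.8, 23.6]]
```

Call:
servo_tool --pt "0 -0.0007 0 0 0 0 0" --pt "0 -0.0007 0 0 0 0 0" --pt "0 0 0 0.0005 0 -0.001 0" --pt "0 0 0 0.0005 0 0 0" --pt "0 0 0 0 0 0 0"

```text
clock: 13.85
ee_pos: [0.5944, 0.1647, 0.043]
tool_rot: [0.001, 1.0, -0.029, 0.001]
ft_force: [-2.8, -1.1, 3.0]
width: 0.038
```

```bash
python3 - <<'E'
from h import *
p,Rr,s=cur(); print(s['clock'],p,s['ft_force'],s['ft_torque']); where(p,Rr)
c=r.capture('wrist')
W=wristcloud(c,p,Rr);P=W.reshape(-1,3);P=P[np.isfinite(P).all(1)]; comp(P)
E
```

```text
13.85 [0.59444064 0.16465765 0.04298818] [-2.79369888 -1.14677765  3.04922841] [-0.03111963  0.42931564 -0.03733608]
module origin in rail mm [ 0.1 -0.1 11.3] euler zyx [ 0.03 -0.1  -0.07]
mine 69 7120 [[-17.8, -23.1, 69.5], [13.4, 0.8, 73.2], [35.1, 24.2, 77.1]]
mine 47 2061 [[-44.4, -19.1, 47.5], [37.6, 0.8, 50.2], [45.1, 20.4, 52.8]]
mine ear 314 [[47.5, -6.2, 17.8], [52.1, 0.7, 22.1], [56.2, 7.1, 23.5]]
fitted 69 4295 [[-17.0, 90.7, 69.2], [12.4, 107.6, 73.1], [36.0, 130.2, 74.7]]
fitted 47 1474 [[-42.7, 90.6, 47.1], [37.4, 102.4, 50.0], [45.9, 130.7, 52.9]]
fitted ear 270 [[47.6, 103.3, 17.9], [52.4, 109.8, 22.0], [57.0, 118.4, 23.8]]
```

Call:
servo_tool --pt "0.3 0 0 0 0 0 0" --pt "0.6 0 0 0 0 0 0" --pt "0.75 0 0 0 0 0 0" --pt "0.75 0 0 0 0 0 0" --pt "0.75 0 0 0 0 0 0"

```text
clock: 14.32
ee_pos: [0.5946, 0.1646, 0.0426]
tool_rot: [0.0, 1.0, -0.029, 0.001]
ft_force: [-0.6, 0.3, -0.2]
width: 0.0642
```

Call:
servo_tool --pt "0.75 0 0 -0.01 0 0 0" --pt "0.75 0 0 -0.02 0 0 0" --pt "0.75 0 0 -0.03 0 0 0" --pt "0.75 0 0 -0.03 0 0 0" --pt "0.75 -0.01 0 -0.02 0 0 0"

```text
clock: 14.73
ee_pos: [0.5869, 0.1655, 0.1563]
tool_rot: [-0.0, 1.0, -0.03, 0.003]
ft_force: [0.9, 0.3, 0.5]
width: 0.0637
```

```bash
python3 - <<'E'
from h import *
p,Rr,s=cur(); print(s['clock'],p,s['ft_force'],s['width'])
c=r.capture('wrist'); save(c,'w10.png')
W=wristcloud(c,p,Rr);P=W.reshape(-1,3);P=P[np.isfinite(P).all(1)]; comp(P)
c=r.capture('scene'); save(c,'c10.png'); W=cloud(c); 
im=cv2.cvtColor(c['color'],cv2.COLOR_RGB2BGR)[220:370,240:400]; cv2.imwrite('pics/c10c.png',cv2.resize(im,None,fx=4,fy=4,interpolation=cv2.INTER_CUBIC))
m=(np.hypot(W[...,0]-.455,W[...,1]+.19)<.09)&(W[...,2]>.057)&(W[...,2]<.068)
print(cv2.minAreaRect((W[m][:,:2]*1000).astype(np.float32)))
E
```

```text
14.7333 [0.58693261 0.16546625 0.15628568] [0.86230309 0.26616462 0.54882158] 0.06372169677596762
mine 69 2774 [[-18.5, -18.9, 70.0], [9.8, 1.1, 73.1], [35.3, 20.6, 74.8]]
mine 47 1168 [[-44.2, -19.2, 47.7], [-29.0, 1.1, 50.1], [45.6, 20.9, 52.7]]
mine ear 125 [[47.7, -5.9, 20.5], [51.9, 0.1, 22.0], [56.0, 7.1, 23.8]]
fitted 69 2234 [[-17.3, 91.0, 69.4], [10.5, 109.2, 73.1], [35.7, 130.6, 74.9]]
fitted 47 1129 [[-44.1, 90.9, 47.3], [-26.2, 107.1, 50.0], [45.9, 131.2, 52.6]]
fitted ear 116 [[47.7, 103.8, 17.9], [52.0, 110.1, 22.1], [56.5, 117.9, 23.8]]
((442.5684814453125, -205.99954223632812), (78.74140167236328, 55.85941696166992), 76.36266326904297)
```

View pics/w10.png

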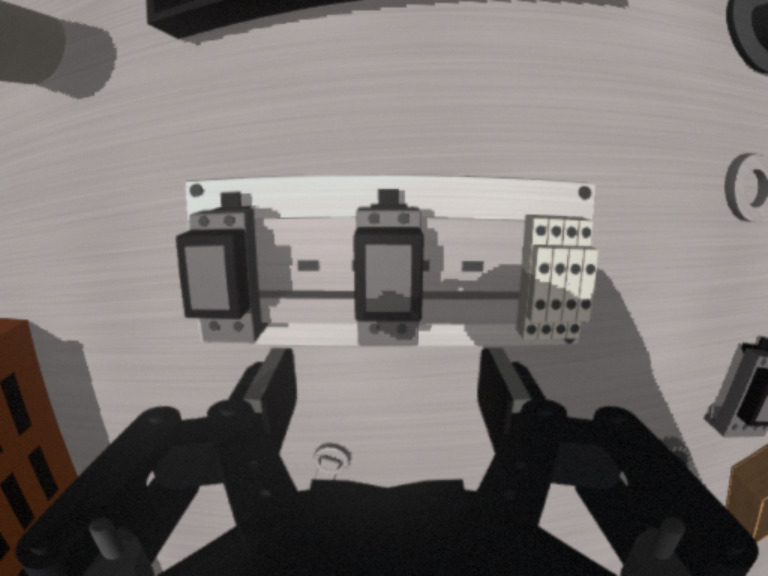

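View pics/c10c.png

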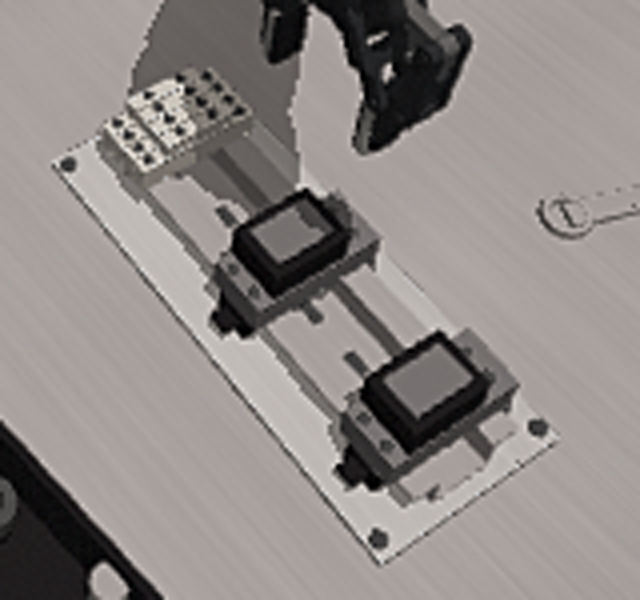

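The module sits flat in the middle of the gap. Its heights (73.1 / 50.1 mm), x extents and ear match the fitted module. The gripper is open and clear.

Call:
servo_tool --pt "0.75 0 0 0 0 0 0" --pt "0.75 0 0 0 0 0 0" --pt "0.75 0 0 0 0 0 0" --pt "0.75 0 0 0 0 0 0" --pt "0.75 0 0 0 0 0 0"

```text
clock: 15.25
ee_pos: [0.5838, 0.1651, 0.1516]
tool_rot: [0.001, 1.0, -0.029, 0.0]
ft_force: [-0.0, 0.4, -0.9]
width: 0.0641
```

```bash
python3 -c "
from plant import r
print(r.close_job())"
```

```text
the job is handed in; nothing more can be done
None
```

The grey single-relay module is clipped onto the rail, about midway in the gap and facing the same way as the fitted one. I let go and handed the job in at 15.25 s.

I hooked its lip under the near edge at a 20° tilt, then rocked the other end down until the foot snapped under the far edge. The snap left the module about 2 mm toward the robot. I slid it back while still holding it, lifting it about 0.8 mm and setting it down again, then opened the gripper and raised the arm clear.

- **Seating:** after release its top and body heights were 73.1 and 50.1 mm, against 73.1 and 50.0 mm for the fitted module.
- **Position:** it lies within about 1 mm of the fitted module across the rail and about 1 mm from the middle of the gap.
- **Clip:** the foot's ear reads 56.0 mm, the relaxed value, so the foot is under the flange. I did not do a pull test.
- **Other things:** the twin module has not moved beyond measurement noise. The highest contact force I read was about 20 N, during the press.

The two fixed cameras disagreed by about 2 mm in x and z; I relied on their mean and on the wrist camera, which agreed with it.

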